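# Burnish the panel's seam and put the burnisher away

## Task

Pick up the burnisher and, holding it slanted like a pencil at about 35 degrees to the panel, run its ball tip lightly and slowly (under 5 cm/s) along the floor of the sunk L-shaped seam in the copper panel, from the free end of the short leg round the corner to the free end of the long leg, without touching the panel anywhere else. Then lay it gently, not dropped, flat along the free felt-lined compartment of the tool tray, its tip pointing the same way as the file beside it (towards the tray's robot-side end), and let go. Leave the file, hammer and pitch bowl alone.

Things in the scene. Friction and masses are not known exactly. Their poses are not given: they have to be found in the camera images.
- panel: fixed copper panel on a wooden board, 280 (x) x 300 (y) mm; origin under its centre, x away from the robot. Sheet tops at z = 26 mm. L-shaped seam (dark channel 11 mm wide, floor at z = 22 mm): short leg along x at y = +60, long leg along y at x = -60 mm. Wooden rail 20 mm thick at x = +122 mm, 18 mm above the sheets; rosette up to 5 mm high inside the L.
- seam_start (a point): Seam floor is 4 mm below the sheets; a point on the floor, on the seam's centreline, at the free end of the short (70 mm) leg, panel (10, 60, 22) mm; the channel's end wall is 8 mm farther on. Axes as the panel's.
- seam_corner (a point): Seam floor is 4 mm below the sheets; a point on the floor, on the seam's centreline, at the corner of the L, panel (-60, 60, 22) mm.
- seam_end (a point): Seam floor is 4 mm below the sheets; a point on the floor, on the seam's centreline, at the free end of the long (120 mm) leg, panel (-60, -60, 22) mm; the channel's end wall is 8 mm farther on.
- burnisher: hand burnisher lying on the bench, 173 mm long, about 90 g: square wooden handle 100 x 20 x 20 mm, short brass collar, then a steel shank 6.4 mm thick ending in a 6 mm ball. Origin on the axis in the middle of the handle (10 mm above what it lies on); x points along the shank to the tip.
- burnisher_tip (a point): centre of the burnisher's ball tip (radius 3 mm), on the axis 120 mm from the handle's middle
- tray: fixed wooden tray 242 (x) x 148 (y) x 28 mm, walls and floor 6 mm thick, origin under its centre, x away from the robot. One full-height divider along x makes two compartments 230 x 65 mm centred at y = +35.5 and -35.5 mm; one holds the file, the other is free and lined with felt.
- felt: grey felt strip 215 (x) x 56 (y) x 2 mm, fixed in the middle of the free compartment's floor; origin under its centre on the tray floor; axes as the tray's (x along the compartment, away from the robot at yaw 0)
- file: bystander: flat file with a dark square wooden handle 85 x 22 x 22 mm and a blade 85 mm long, lying in the other compartment; origin underneath, midway along the whole file; x to the blade's tip
- hammer: bystander: hammer lying beyond the panel, handle 230 mm along its y, steel head at +y, 26 mm high; origin under the handle's middle
- pitch_bowl: bystander: round dark iron bowl, 132 mm across, 55 mm high, origin under its centre

How it is judged (in metres and radians):
On the way, in this order (a step that is already met when the one before it is completed fails the run):
1. ball tip on the floor of the seam at the free end of the short leg, burnisher slanted (x of burnisher_tip in the frame of panel between 0.003 and 0.017 m and y of burnisher_tip in the frame of panel between 0.053 and 0.067 m and z of burnisher_tip in the frame of panel between 0.02 and 0.0272 m and contact force between burnisher and panel above 0.1 N and angle between the x axis of burnisher and the z axis of panel, either way round between 0.66 and 1.26 rad), for 0.2 s.
2. tip on the seam floor halfway along the short leg (x of burnisher_tip in the frame of panel between -0.032 and -0.018 m and y of burnisher_tip in the frame of panel between 0.053 and 0.067 m and z of burnisher_tip in the frame of panel between 0.02 and 0.0272 m and contact force between burnisher and panel above 0.1 N and angle between the x axis of burnisher and the z axis of panel, either way round between 0.66 and 1.26 rad), for 0.03 s.
3. tip on the seam floor at the corner (x of burnisher_tip in the frame of panel between -0.067 and -0.053 m and y of burnisher_tip in the frame of panel between 0.053 and 0.067 m and z of burnisher_tip in the frame of panel between 0.02 and 0.0272 m and contact force between burnisher and panel above 0.1 N and angle between the x axis of burnisher and the z axis of panel, either way round between 0.66 and 1.26 rad), for 0.03 s.
4. tip on the seam floor a quarter along the long leg (x of burnisher_tip in the frame of panel between -0.067 and -0.053 m and y of burnisher_tip in the frame of panel between 0.023 and 0.037 m and z of burnisher_tip in the frame of panel between 0.02 and 0.0272 m and contact force between burnisher and panel above 0.1 N and angle between the x axis of burnisher and the z axis of panel, either way round between 0.66 and 1.26 rad), for 0.03 s.
5. tip on the seam floor halfway along the long leg (x of burnisher_tip in the frame of panel between -0.067 and -0.053 m and y of burnisher_tip in the frame of panel between -0.007 and 0.007 m and z of burnisher_tip in the frame of panel between 0.02 and 0.0272 m and contact force between burnisher and panel above 0.1 N and angle between the x axis of burnisher and the z axis of panel, either way round between 0.66 and 1.26 rad), for 0.03 s.
6. tip on the seam floor three quarters along the long leg (x of burnisher_tip in the frame of panel between -0.067 and -0.053 m and y of burnisher_tip in the frame of panel between -0.037 and -0.023 m and z of burnisher_tip in the frame of panel between 0.02 and 0.0272 m and contact force between burnisher and panel above 0.1 N and angle between the x axis of burnisher and the z axis of panel, either way round between 0.66 and 1.26 rad), for 0.03 s.
7. tip on the seam floor at the free end of the long leg (x of burnisher_tip in the frame of panel between -0.067 and -0.053 m and y of burnisher_tip in the frame of panel between -0.067 and -0.053 m and z of burnisher_tip in the frame of panel between 0.02 and 0.0272 m and contact force between burnisher and panel above 0.1 N and angle between the x axis of burnisher and the z axis of panel, either way round between 0.66 and 1.26 rad), for 0.2 s.
8. burnisher lowered into the felt-lined compartment while still held (not dropped) (y of burnisher in the frame of felt between -0.022 and 0.022 m and x of burnisher in the frame of felt between -0.03 and 0.11 m and z of burnisher in the frame of felt below 0.022 m and contact force between the fingers and burnisher above 0.5 N), for 0.05 s.
At the end, for the whole second after the job is handed in: The burnisher lies flat (axis within about 7 degrees of level) and at rest in the felt-lined compartment, handle middle within 22 mm of the compartment's centreline, tip towards the robot-side end (at least 40 mm to that side of the compartment's middle), released (y of burnisher in the frame of felt between -0.022 and 0.022 m and x of burnisher in the frame of felt between -0.03 and 0.11 m and z of burnisher in the frame of felt between 0.005 and 0.017 m and angle between the x axis of burnisher and the z axis of tray, either way round above 1.45 rad and x of burnisher_tip in the frame of felt below -0.04 m and y of burnisher_tip in the frame of felt between -0.029 and 0.029 m and linear speed of burnisher below 0.02 m/s); the robot touches nothing.
It fails at once if the burnisher touches the panel while its tip is outside the seam (more than 9 mm from the seam's centreline) (contact force between burnisher and panel above 0.5 N and not ((y of burnisher_tip in the frame of panel between 0.051 and 0.069 m and x of burnisher_tip in the frame of panel between -0.07 and 0.022 m) or (x of burnisher_tip in the frame of panel between -0.069 and -0.051 m and y of burnisher_tip in the frame of panel between -0.072 and 0.07 m))).
It fails at once if the burnisher moves faster than 70 mm/s while touching the panel (contact force between burnisher and panel above 0.5 N and linear speed of burnisher above 0.07 m/s).
It fails at once if the burnisher presses on the panel with more than 20 N (contact force between burnisher and panel above 20 N).
It fails at once if the file, hammer or pitch bowl is moved more than 25 mm (distance of any of file, hammer, pitch_bowl from where it was at the start of the episode above 0.025 m).
It also fails if it takes over 67 s, if anything falls off the work surface, if the arm or the gripper's body presses on something with over 40 N, if the wrist force passes 120 N, or if a joint passes its speed limit or range.

## Robot

A 6-joint arm with a two-finger parallel gripper is mounted at the origin on the work surface. World frame = base frame: x ahead of the robot, y to its left, z up, the work surface at z = 0. Lengths are in mm, angles in degrees, forces in N, time in s.
With the tool pointing down it reaches from about 350 to 850 mm from the base axis. Payload 8.1 kg.
Tool frame: the origin (TCP) lies midway between the tips of the shut fingers; the grasp point (between the pads) lies 19 mm behind it; z points along the fingers, y is the line along which they close (so a half turn about z gives the same grasp; the last joint's range is limited). The gripper opens to 85 mm and grips with 20 to 120 N. Pads are 22 mm wide; open, the fingers measure 114 mm over their backs; the gripper's body (76 mm by 85 mm) begins 54 mm behind the grasp point. The pads swing forward as they close: fully open they stand 13 mm farther back than shut.
Start: joints at [-75.481, 7.471, 85.268, -0, 87.261, -4.893], TCP at [199.433, -565.89, 231.292] pointing down, gripper open.
Joint ranges: [-169.43, 169.43], [-51.17, 129.36], [1.28, 143.12], [-76.62, 256.62], [0, 156.53], [-152.29, 152.29]. Speed limits (degrees/s): [136.94, 136.94, 159.86, 180, 180, 180].

## Interface

Orientations are given as [roll, pitch, yaw] about the fixed x, y, z axes, in that order (R = Rz(yaw) Ry(pitch) Rx(roll)).
In Python, from bench import r gives the robot as it stands. The module is installed in compiled form; this text tells all that it offers.
- The arm moves only by the tool jog_arm, never from a script. Its argument "rows" is a list of rows, each a list of 2 entries, a list of its own where there are three numbers: the shift along the tool's x, y, z in mm, then the turn, a rotation vector about the tool's x, y, z in rad. A call has 1 to 10 rows; each row is the pose to reach, as a shift and turn from the pose commanded when the call began, along the tool's axes at that moment; what a row does not reach only later rows make up. A row lasts 1/10 s, in which the tool goes at most 50 mm and 8.59 degrees, less where a joint would pass 70% of its speed; a pose out of reach is approached as far as the arm can. A call with a gripper value outside its range is refused whole. "grip" is the finger opening in mm, from 0 to 85.4, set as the call begins (left out, the last holds). The fingers move at their own pace and stop on an object; "force" is the grip in N (left out, the last holds). Time passes only in rows, so rows that repeat a pose let the fingers close. It gives the time, the measured TCP pose, the force, the opening and the grip force at its end, in the units of the state.
- r.sense(): the state, without advancing time (a new reading comes with each control period).
- r.snapshot(name): name is "scene" or "top" or "wrist"; returns (picture, depth): 400x640x3 uint8, blue, green, red; 400x640 float32, mm along the optical axis (not along the pixel's ray), 0 where there is no reading.
- r.camera_params(name): a dict with "fx", "fy", "cx", "cy" (pixels), "pose" (4x4, takes a point from camera to world coordinates); the wrist camera has in their place "tool_from_camera" (4x4, takes a point from camera to tool coordinates, whose origin is the TCP and whose axes are the flange's). Camera axes: x right, y down, z forward; pixel columns grow to the right and rows downward; lengths in mm; the calibration is good to about 2 mm. A picture is of the moment at which its call begins: read the wrist's pose just before it. camera_params takes no time and is no camera call.
- r.hand_in(): hands the job in; it is judged then, once.
The state is a dict: "time": time; "joint_pos": joint angles; "qd": joint speeds; "joint_efforts": joint torques, N m; "tool_pos": TCP position; "tcp_rot": TCP orientation; "ft_force": force on the tool from outside, world axes, zero at the start; "wrist_torque": the same for the moment, N m; "finger_gap": finger opening in mm; "grip_force": force on a finger pad.
Only numpy, scipy, OpenCV 4.12 (cv2) and the standard library are available. Lean on these libraries where they do the work, as an engineer would, in place of code of your own. Each camera call takes 0.05 s, during which the arm holds its last target. There are 200 camera calls.

## Working session

There is one attempt and no reset: what is moved stays moved. The work goes in short steps, Python scripts to look and compute and a tool call to move; the robot and the scene stay as the last step left them, time stands still between calls to the robot, and variables do not carry over. Pictures are saved under pics/ and viewed, at most 13 in all, crops included, and the job is handed in when it is done.

Besides the shell and the picture viewer there is one more tool, called after "Request:" as name([rows], argument=value, ...), one row to a line, values as JSON. jog_arm: Moves the arm, as the interface text tells. Its arguments: {"type":"object","properties":{"rows":{"type":"array"},"grip":{"type":"number"},"force":{"type":"number"}},"required":["rows"]}

```bash
mkdir -p pics; python3 - <<'E'
from bench import r
import cv2, numpy as np
print(r.sense())
for n in ("scene","top"):
    p,d=r.snapshot(n); cv2.imwrite(f"pics/{n}0.png",p); np.savez(f"{n}0.npz",p=p,d=d)
    c=r.camera_params(n); print(n,{k:np.round(v,4).tolist() for k,v in c.items()})
print(r.camera_params("wrist"))
E
```

```text
{'time': 0.0, 'joint_pos': array([-7.54810835e+01,  7.51283124e+00,  8.53295595e+01,  8.04641738e-04,
        8.72612435e+01, -4.89158140e+00]), 'qd': array([ 0.03997922,  0.02193178,  0.03100398, -0.01742124,  0.05675789,
       -0.07463836]), 'joint_efforts': array([-1.57234932e-03, -5.69389343e+01, -5.00554705e+01, -1.56667143e-04,
        1.44789956e-02,  5.61760185e-07]), 'tool_pos': array([ 199.30369927, -565.35306139,  230.26547767]), 'tcp_rot': array([-1.79896812e+02, -9.63766686e-03,  1.94104501e+01]), 'ft_force': array([-0.63153283, -0.75349535, -0.34913937]), 'wrist_torque': array([-0.04751418,  0.07651549,  0.00885976]), 'grip_force': 0.0, 'finger_gap': 85.15414283960807}
scene {'fx': 376.6106, 'fy': 376.6106, 'cx': 315.0606, 'cy': 197.1674, 'pose': [[-0.2902, 0.727, -0.6223, 1290.1078], [0.957, 0.2194, -0.19, 215.206], [-0.0016, -0.6506, -0.7594, 918.3879], [0.0, 0.0, 0.0, 1.0]]}
top {'fx': 379.0455, 'fy': 379.0455, 'cx': 317.4349, 'cy': 201.0799, 'pose': [[0.009, -0.992, 0.1262, 445.6607], [-1.0, -0.0091, 0.0001, -31.3814], [0.001, -0.1262, -0.992, 1120.7101], [0.0, 0.0, 0.0, 1.0]]}
{'fx': 280.9700563895088, 'fy': 280.9700563895088, 'cx': 321.1855238059384, 'cy': 205.5256543630711, 'tool_from_camera': array([[-3.26581158e-05, -9.56813953e-01, -2.90700976e-01,
         7.59141267e+01],
       [ 9.99999433e-01,  2.78247621e-04, -1.02816752e-03,
         8.32481450e-02],
       [ 1.06465189e-03, -2.90700845e-01,  9.56813401e-01,
        -1.42662795e+02],
       [ 0.00000000e+00,  0.00000000e+00,  0.00000000e+00,
         1.00000000e+00]])}
```

View pics/top0.png

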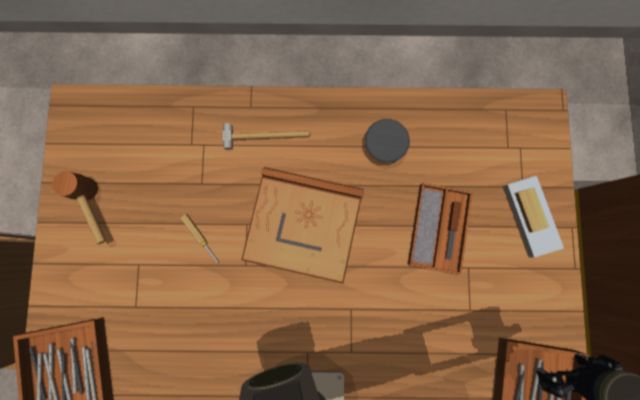

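View pics/scene0.png

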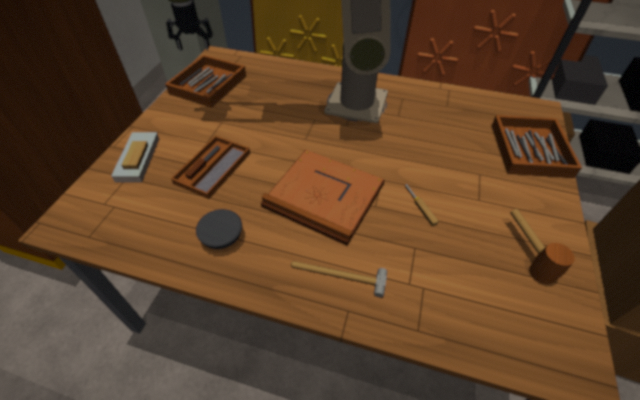

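The top view shows the burnisher with its handle at about (195,230) and its tip at (217,262). The seam runs (283,214) → (278,240) → (321,249), and the felt is at about (427,226). The scene view agrees.

```bash
cat > h.py <<'E'
import numpy as np, cv2
from bench import r
from scipy.spatial.transform import Rotation as R
def tool(s):
    T=np.eye(4); T[:3,:3]=R.from_euler('xyz',s["tcp_rot"],degrees=True).as_matrix(); T[:3,3]=s["tool_pos"]; return T
def cam(n,T=None):
    c=r.camera_params(n); return c,(c["pose"] if n!="wrist" else T@c["tool_from_camera"])
def ray(px,c,P,z):
    px=np.atleast_2d(px).astype(float)
    d=np.c_[(px[:,0]-c["cx"])/c["fx"],(px[:,1]-c["cy"])/c["fy"],np.ones(len(px))]@P[:3,:3].T
    return P[:3,3]+d*((z-P[2,3])/d[:,2])[:,None]
def proj(p,c,P):
    q=(np.atleast_2d(p)-P[:3,3])@P[:3,:3]
    return np.c_[q[:,0]/q[:,2]*c["fx"]+c["cx"],q[:,1]/q[:,2]*c["fy"]+c["cy"]]
def shot(name):
    s=r.sense(); p,d=r.snapshot("wrist"); np.savez(name+".npz",p=p,d=d,T=tool(s)); cv2.imwrite(f"pics/{name}.png",p); return p,d,tool(s)
def jog(T0,T1):  # shift and turn in T0's axes
    D=np.linalg.inv(T0)@T1; return np.round(D[:3,3],1).tolist(), np.round(R.from_matrix(D[:3,:3]).as_rotvec(),4).tolist()
def pose(p,x,z):  # tool pose from position, x axis hint, z axis
    z=np.array(z,float);z/=np.linalg.norm(z);x=np.array(x,float);x-=z*(x@z);x/=np.linalg.norm(x)
    T=np.eye(4);T[:3,:3]=np.c_[x,np.cross(z,x),z];T[:3,3]=p;return T
E
python3 - <<'E'
from h import *
c,P=cam("top")
f=lambda n,px,z:print(n,np.round(ray(px,c,P,z),0).tolist())
f("burn handle ends, tip",[(184,216),(206,245),(217,262)],10)
f("seam",[(283,214),(278,240),(321,249)],22)
f("felt corners",[(421,188),(441,191),(431,265),(411,262)],8)
f("file",[(456,203),(449,260)],20)
T=tool(r.sense())
d=np.load("top0.npz")["d"]; print(d[230,195],d[240,190],d[250,300],d[225,427])
E
```

```text
burn handle ends, tip [[539.0, 360.0, 10.0], [455.0, 292.0, 10.0], [407.0, 258.0, 10.0]]
seam [[547.0, 69.0, 22.0], [471.0, 81.0, 22.0], [447.0, -43.0, 22.0]]
felt corners [[629.0, -339.0, 8.0], [621.0, -398.0, 8.0], [403.0, -362.0, 8.0], [412.0, -304.0, 8.0]]
file [[584.0, -437.0, 20.0], [419.0, -411.0, 20.0]]
1094.8633 1112.5885 1082.8029 1116.6141
```

```bash
cat > cmd.py <<'E'
# commanded-pose bookkeeping
from h import *
import os
def load(): return np.load("cmd.npy") if os.path.exists("cmd.npy") else pose([199.433,-565.89,231.292],[np.cos(np.radians(19.41)),np.sin(np.radians(19.41)),0],[0,0,-1])
def apply(T,sh,tu=(0,0,0)):
    D=np.eye(4);D[:3,:3]=R.from_rotvec(tu).as_matrix();D[:3,3]=sh;return T@D
def down(p,yaw): a=np.radians(yaw);return pose(p,[np.cos(a),np.sin(a),0],[0,0,-1])
def did(*mv):
    T=load()
    for m in mv: T=apply(T,*m)
    np.save("cmd.npy",T); m=tool(r.sense()); print("cmd",np.round(T[:3,3],1),"meas",np.round(m[:3,3],1),"droterr",np.round(np.degrees(R.from_matrix(T[:3,:3].T@m[:3,:3]).as_rotvec()),2),r.sense()["time"]); return T
E
python3 - <<'E'
from cmd import *
E
mv cmd.py cm.py; python3 - <<'E'
from cm import *
T=load();M=down([357,-458,216],95.2);F=down([515,-350,200],171)
print(jog(T,M),jog(M,F))
E
```

```text
([184.5, -49.4, 15.3], [0.0, 0.0, -1.3228]) ([93.2, 167.1, 16.0], [0.0, 0.0, -1.323])
```

Request:
jog_arm([
  [[185,-49,15],[0,0,-1.323]],
  [[185,-49,15],[0,0,-1.323]],
  [[185,-49,15],[0,0,-1.323]],
  [[185,-49,15],[0,0,-1.323]],
  [[185,-49,15],[0,0,-1.323]],
  [[185,-49,15],[0,0,-1.323]],
  [[185,-49,15],[0,0,-1.323]],
  [[185,-49,15],[0,0,-1.323]],
  [[185,-49,15],[0,0,-1.323]],
  [[185,-49,15],[0,0,-1.323]],
])

```text
time: 1.1
tool_pos: [357.5, -457.9, 215.8]
tcp_rot: [-180.0, -0.0, 95.3]
ft_force: [-0.4, -1.6, 0.2]
finger_gap: 85.5
grip_force: 0.0
```

Request:
jog_arm([
  [[93,167,16],[0,0,-1.323]],
  [[93,167,16],[0,0,-1.323]],
  [[93,167,16],[0,0,-1.323]],
  [[93,167,16],[0,0,-1.323]],
  [[93,167,16],[0,0,-1.323]],
  [[93,167,16],[0,0,-1.323]],
  [[93,167,16],[0,0,-1.323]],
  [[93,167,16],[0,0,-1.323]],
  [[93,167,16],[0,0,-1.323]],
  [[93,167,16],[0,0,-1.323]],
])

```text
time: 2.1
tool_pos: [515.3, -350.2, 199.9]
tcp_rot: [180.0, -0.0, 170.9]
ft_force: [0.6, -0.4, -0.4]
finger_gap: 85.3
grip_force: 0.0
```

```bash
python3 - <<'E'
from cm import *
T=did(([185,-49,15],[0,0,-1.323]),([93,167,16],[0,0,-1.323]))
shot("tray")
print(jog(T,down([500,30,180],214.5)))
E
```

```text
cmd [ 515.5 -350.4  200.3] meas [ 515.3 -350.2  199.9] droterr [-0.02  0.04  0.09] 2.1
([74.7, 373.3, 20.3], [0.0, 0.0, -0.759])
```

View pics/tray.png

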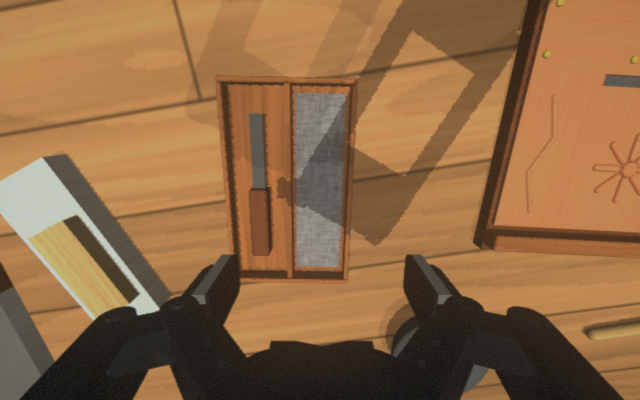

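The tray is fully in view. The felt spans about (295,93) to (342,270), and the file's blade points up in the picture, towards the robot. Next is the panel.

Request:
jog_arm([
  [[75,373,20],[0,0,-0.759]],
  [[75,373,20],[0,0,-0.759]],
  [[75,373,20],[0,0,-0.759]],
  [[75,373,20],[0,0,-0.759]],
  [[75,373,20],[0,0,-0.759]],
  [[75,373,20],[0,0,-0.759]],
  [[75,373,20],[0,0,-0.759]],
  [[75,373,20],[0,0,-0.759]],
  [[75,373,20],[0,0,-0.759]],
  [[75,373,20],[0,0,-0.759]],
])

```text
time: 3.15
tool_pos: [499.6, 30.2, 180.3]
tcp_rot: [-180.0, -0.0, -145.6]
ft_force: [0.7, -0.2, -0.2]
finger_gap: 85.2
grip_force: 0.0
```

```bash
python3 - <<'E'
from cm import *
T=did(([75,373,20],[0,0,-.759]))
shot("panel")
print(jog(T,down([497,326,120],216)))
z=np.load("tray.npz");c,P=cam("wrist",z["T"])
hsv=cv2.cvtColor(z["p"],cv2.COLOR_BGR2HSV)
m=((hsv[...,1]<60)&(hsv[...,2]>40)).astype(np.uint8);m[:, :285]=0;m[:,358:]=0;m[:85]=0;m[278:]=0
m=cv2.morphologyEx(m,cv2.MORPH_CLOSE,np.ones((5,5)));m=cv2.morphologyEx(m,cv2.MORPH_OPEN,np.ones((9,9)))
k=max(cv2.findContours(m,0,2)[0],key=cv2.contourArea)
w=ray(k[:,0],c,P,8)[:,:2].astype(np.float32);print("felt",cv2.minAreaRect(w))
print("file", ray([(258,114),(262,255)],c,P,20), "walls",ray([(217,77),(357,77),(348,279),(236,283)],c,P,28))
E
```

```text
cmd [499.7  29.7 180.3] meas [499.6  30.2 180.3] droterr [0.02 0.01 0.12] 3.15
([-165.6, 245.7, 60.3], [0.0, 0.0, -0.0261])
felt ((520.4800415039062, -354.0673522949219), (55.05903625488281, 213.596435546875), 79.95660400390625)
file [[ 426.63154321 -406.07173921   20.        ]
 [ 593.54256231 -438.86833621   20.        ]] walls [[ 385.11016112 -437.94423291   28.        ]
 [ 407.75977092 -295.9627006    28.        ]
 [ 640.10314435 -335.79609751   28.        ]
 [ 623.18719076 -477.79720351   28.        ]]
```

View pics/panel.png

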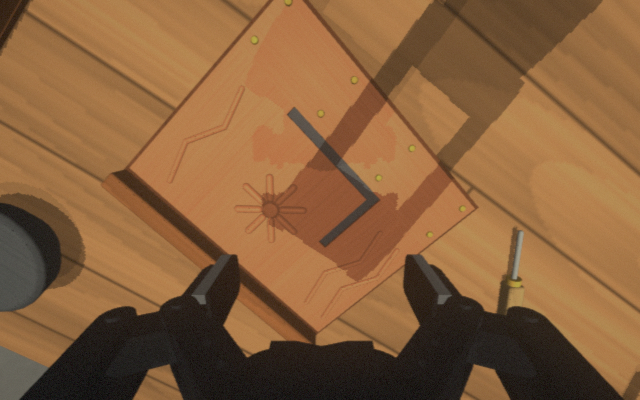

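The seam runs (323,243) → (376,200) → (291,111). The burnisher shank is at about (518,232)–(514,285). I'll move over the burnisher and fit the seam.

Request:
jog_arm([
  [[-166,246,60],[0,0,-0.026]],
  [[-166,246,60],[0,0,-0.026]],
  [[-166,246,60],[0,0,-0.026]],
  [[-166,246,60],[0,0,-0.026]],
  [[-166,246,60],[0,0,-0.026]],
  [[-166,246,60],[0,0,-0.026]],
  [[-166,246,60],[0,0,-0.026]],
  [[-166,246,60],[0,0,-0.026]],
])

```text
time: 4.0
tool_pos: [497.3, 326.1, 119.4]
tcp_rot: [-180.0, -0.1, -144.1]
ft_force: [0.9, -0.5, -0.6]
finger_gap: 84.9
grip_force: 0.0
```

```bash
python3 - <<'E'
from cm import *
T=did(([-166,246,60],[0,0,-.026]))
shot("burn")
z=np.load("panel.npz");c,P=cam("wrist",z["T"]);p=z["p"]
hsv=cv2.cvtColor(p,cv2.COLOR_BGR2HSV)
print(hsv[160,335],hsv[120,298],hsv[222,350],hsv[180,310],hsv[228,300])
m=(hsv[...,1]<90).astype(np.uint8);m[:100]=0;m[252:]=0;m[:,:280]=0;m[:,385:]=0
k=max(cv2.findContours(m,0,2)[0],key=cv2.contourArea)[:,0]
mm=np.zeros_like(m);cv2.drawContours(mm,[k],-1,1,-1)
ys,xs=np.nonzero(mm)
for Z in (22,26):
    w=ray(np.c_[xs,ys],c,P,Z)[:,:2]
    area=cv2.contourArea(ray(k,c,P,Z)[:,:2].astype(np.float32)); print(Z,len(xs),"area",area,"expect",11*(83.5+133.5-11)) 
    from scipy.optimize import least_squares
    a=np.radians(-10.5);o=np.array([471,81.]) # corner, panel axes
    for it in range(6):
        X=np.array([np.cos(a),np.sin(a)]);Y=np.array([-X[1],X[0]])
        u=(w-o)@X;v=(w-o)@Y
        S=(u>12)&(u<65);L=(v<-12)&(v>-115)
        fs=np.polyfit(u[S],v[S],1);fl=np.polyfit(v[L],u[L],1)
        da=np.arctan((fs[0]*S.sum()-fl[0]*3*L.sum())/(S.sum()+3*L.sum()));
        o=o+X*fl[1]+Y*fs[1];a+=da
    X=np.array([np.cos(a),np.sin(a)]);Y=np.array([-X[1],X[0]]);u=(w-o)@X;v=(w-o)@Y
    print("corner",o,"yaw",np.degrees(a),"fits",fs,fl,"u",np.percentile(u,[.3,99.7]),"v",np.percentile(v,[.3,99.7]),"widths",np.ptp(v[S]),len(u[L]))
    print("start",o+70*X,"end",o-120*Y)
E
```

```text
cmd [497.1 326.5 120.3] meas [497.3 326.1 119.4] droterr [0.02 0.09 0.05] 4.0
[15 67 69] [15 45 91] [16 62 70] [ 10 168 147] [ 11 163 144]
22 1590 area 1717.6172493854392 expect 2266.0
corner [476.81554803  84.00487678] yaw -12.037593621771679 fits [-0.00765214 -0.01821825] [-0.00100369  0.00014362] u [-4.90595042 76.28383424] v [-128.06748132    4.04983792] widths 8.791952067084612 893
start [545.27631611  69.40613595] end [451.78913518 -33.35643993]
26 1590 area 1672.2650076105347 expect 2266.0
corner [476.29047227  82.70804892] yaw -12.017040883328235 fits [-6.78571493e-03 -6.69869669e-09] [-8.29781838e-04 -5.24132759e-09] u [-4.82747654 75.2978755 ] v [-126.32765265    4.0276703 ] widths 8.690120650408545 905
start [544.75647271  68.1338668 ] end [451.30616006 -34.66223753]
```

View pics/burn.png

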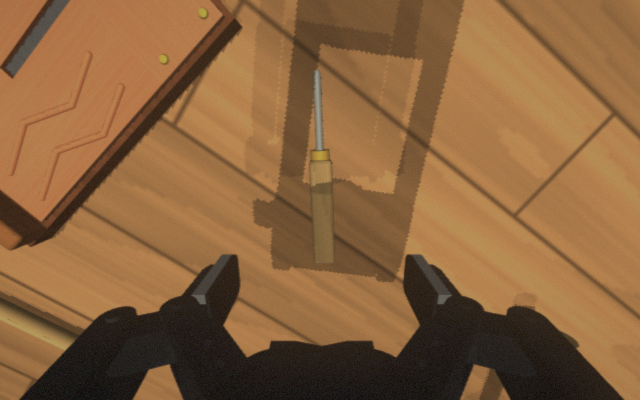

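Burnisher seen clearly: tip at (317,70), handle front (320,161), handle back end (324,262).

```bash
python3 - <<'E'
from cm import *
z=np.load("burn.npz");c,P=cam("wrist",z["T"])
tip=ray([(317.5,71)],c,P,10)[0];fr=ray([(320.5,161)],c,P,20)[0];bk=ray([(324,262)],c,P,20)[0]
print(tip,fr,bk,np.linalg.norm((fr-bk)[:2]),np.linalg.norm((tip-fr)[:2]))
hsv=cv2.cvtColor(z["p"],cv2.COLOR_BGR2HSV)
d=(tip-bk)[:2];a=np.arctan2(d[1],d[0]);mid=tip[:2]-120*d/np.linalg.norm(d);print("yaw",np.degrees(a)%360,"mid from tip",mid,"from handle",(fr+bk)[:2]/2)
mid=(mid+(fr+bk)[:2]/2)/2
g=mid+12*d/np.linalg.norm(d);print("grasp",g)
T=load();yaw=np.degrees(a)%360
A=down([*g,45],yaw);B=down([*g,2.5],yaw);print(jog(T,A),jog(A,B))
E
```

```text
[409.37221312 258.21072574  10.        ] [466.33682954 302.49339179  20.        ] [542.62807246 361.85412765  20.        ] 96.6646300754933 72.15207576258815
yaw 217.87497179630475 mid from tip [504.09449445 331.88357977] from handle [504.482451   332.17375972]
grasp [494.81624459 324.66138434]
([2.9, -0.1, 75.3], [0.0, 0.0, -0.0329]) ([0.0, 0.0, 42.5], [0.0, 0.0, 0.0])
```

Request:
jog_arm([
  [[3,0,75],[0,0,-0.033]],
  [[3,0,75],[0,0,-0.033]],
  [[3,0,90],[0,0,-0.033]],
  [[3,0,100],[0,0,-0.033]],
  [[3,0,108],[0,0,-0.033]],
  [[3,0,114],[0,0,-0.033]],
  [[3,0,116.5],[0,0,-0.033]],
  [[3,0,116.5],[0,0,-0.033]],
], grip=60)

```text
time: 4.85
tool_pos: [495.0, 324.9, 4.2]
tcp_rot: [-180.0, 0.0, -142.1]
ft_force: [0.5, -0.8, 1.0]
finger_gap: 60.1
grip_force: 0.0
```

Request:
jog_arm([
  [[0,0,0],[0,0,0]],
  [[0,0,0],[0,0,0]],
  [[0,0,0],[0,0,0]],
  [[0,0,0],[0,0,0]],
  [[0,0,0],[0,0,0]],
  [[0,0,0],[0,0,0]],
  [[0,0,0],[0,0,0]],
  [[0,0,0],[0,0,0]],
  [[0,0,0],[0,0,0]],
], grip=5, force=80)

```text
time: 5.75
tool_pos: [495.2, 325.1, 4.6]
tcp_rot: [-180.0, 0.1, -142.1]
ft_force: [-0.7, -0.4, 5.5]
finger_gap: 17.7
grip_force: 80.1
```

Request:
jog_arm([
  [[0,0,-5],[0,0,0]],
  [[0,0,-20],[0,0,0]],
  [[0,0,-50],[0,0,0]],
  [[0,0,-90],[0,0,0]],
  [[0,0,-130],[0,0,0]],
  [[0,0,-150],[0,0,0]],
  [[0,0,-150],[0,0,0]],
  [[0,0,-150],[0,0,0]],
])

```text
time: 6.55
tool_pos: [494.8, 324.8, 154.3]
tcp_rot: [-180.0, 0.1, -142.1]
ft_force: [-0.5, -0.0, -1.5]
finger_gap: 18.3
grip_force: 79.3
```

```bash
python3 - <<'E'
from cm import *
T=did(([3,0,116.5],[0,0,-.033]),([0,0,-150],[0,0,0]))
print(r.sense()["ft_force"],r.sense()["finger_gap"])
p,d,_=shot("held")
E
```

```text
cmd [494.7 324.7 153.8] meas [494.8 324.8 154.3] droterr [ 0.01 -0.06 -0.  ] 6.55
[-0.50098834 -0.04812952 -1.50944778] 18.307150645069132
```

View pics/held.png

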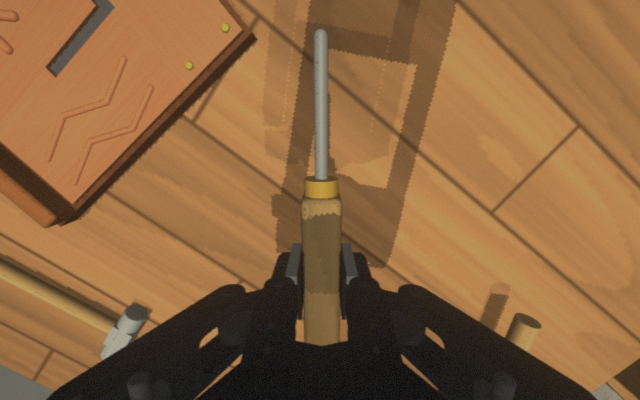

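The burnisher is held straight. Ball tip at (320.5,35), collar at (321,187).

```bash
python3 - <<'E'
from cm import *
z=np.load("held.npz");c=r.camera_params("wrist");C=c["tool_from_camera"]
p=z["p"];d=z["d"]
hsv=cv2.cvtColor(p,cv2.COLOR_BGR2HSV)
for row in range(26,46,2): print(row,[int(x) for x in hsv[row,310:332,1]])
print("depth",d[33:60:4,320])
for px in [(320.5,35),(320.7,100),(321,170)]:
  dd=np.array([(px[0]-c["cx"])/c["fx"],(px[1]-c["cy"])/c["fy"],1]); D=d[int(px[1]),int(px[0])]
  print(px,"surface in tool",C[:3,:3]@(dd*D)+C[:3,3], "ctr",C[:3,:3]@(dd*D+3*dd/np.linalg.norm(dd))+C[:3,3])
for q in [(108,0,-5.6),(108,0,-4),(110,0,-8)]: print(q,proj(q,c,C))
E
```

```text
26 [140, 130, 139, 142, 138, 148, 138, 142, 131, 138, 134, 140, 147, 130, 138, 141, 135, 143, 133, 133, 146, 139]
28 [134, 141, 148, 129, 133, 135, 134, 130, 122, 118, 100, 110, 108, 130, 131, 137, 135, 136, 134, 131, 130, 146]
30 [139, 134, 134, 135, 134, 112, 64, 40, 35, 34, 33, 30, 38, 38, 48, 100, 133, 141, 129, 141, 137, 134]
32 [138, 135, 133, 130, 95, 49, 35, 34, 35, 32, 32, 31, 32, 30, 34, 36, 70, 120, 142, 141, 137, 137]
34 [139, 148, 129, 115, 60, 35, 36, 33, 35, 34, 28, 30, 31, 33, 35, 34, 45, 88, 133, 134, 141, 156]
36 [130, 142, 129, 88, 38, 37, 30, 33, 31, 29, 32, 31, 33, 35, 36, 35, 38, 58, 105, 138, 142, 135]
38 [131, 137, 123, 75, 43, 36, 29, 31, 31, 31, 27, 27, 31, 33, 33, 39, 36, 45, 105, 131, 136, 135]
40 [142, 144, 133, 80, 37, 35, 35, 28, 32, 33, 31, 28, 31, 32, 33, 35, 40, 46, 110, 133, 146, 139]
42 [145, 138, 123, 90, 45, 38, 31, 35, 30, 30, 31, 31, 31, 31, 33, 34, 38, 56, 109, 129, 133, 142]
44 [131, 134, 128, 82, 40, 36, 35, 36, 30, 29, 32, 29, 36, 33, 36, 35, 38, 54, 113, 145, 130, 154]
depth [117.46867  119.68455  118.411224 119.87046  118.94243  120.30131
 120.04612 ]
(320.5, 35) surface in tool [106.89277407  -0.78414336  -8.2124036 ] ctr [107.63263441  -0.78791483  -5.30506935]
(320.7, 100) surface in tool [81.11352763 -0.71300643 -8.88145483] ctr [81.30233327 -0.71531779 -5.88740287]
(321, 170) surface in tool [49.52889092 -0.58597115 -8.23871352] ctr [49.01978607 -0.58544868 -5.28222709]
(108, 0, -5.6) [[322.33127924  33.83364162]]
(108, 0, -4) [[322.31383126  34.90857855]]
(110, 0, -8) [[322.36395357  26.75198332]]
```

```bash
cat > st.py <<'E'
from cm import *
tipT=np.array([107.2,-.7,-5.5])
pa=np.radians(-12.04);PX=np.array([np.cos(pa),np.sin(pa),0]);PY=np.array([-PX[1],PX[0],0]);O=np.array([476.8,84.0,22])-(-60*PX+60*PY)-[0,0,22]
pan=lambda x,y,z:O+x*PX+y*PY+[0,0,z]
H=(PX+PY)/2**.5; sl=np.radians(40)
bx=-H*np.cos(sl)-[0,0,np.sin(sl)]; bz=H*np.sin(sl)-[0,0,np.cos(sl)]
def stroke(x,y,z):
    T=pose([0,0,0],bx,bz);T[:3,3]=pan(x,y,z)-T[:3,:3]@tipT;return T
def tipnow(T): 
    w=(T[:3,:3]@tipT+T[:3,3])-O; return np.round([w@PX,w@PY,w[2]],2)
E
python3 - <<'E'
from st import *
T=load();A=stroke(10,60,60);B=stroke(10,60,37);print(A[:3,3],jog(T,A),jog(A,B)); 
D=A[:3,:3].T
for n,v in (("px",PX),("py",PY),("z",[0,0,1])): print(n,np.round(D@v,4))
E
```

```text
[616.74844456 116.58677439 124.69358732] ([31.5, -239.2, 29.1], [0.03, -0.6977, 0.0824]) ([14.8, -0.0, 17.6], [-0.0, 0.0, 0.0])
px [-0.5417 -0.7071  0.4545]
py [-0.5417  0.7071  0.4545]
z [-0.6428  0.     -0.766 ]
```

Request:
jog_arm([
  [[5,-40,5],[0.005,-0.12,0.014]],
  [[10,-80,10],[0.01,-0.24,0.028]],
  [[16,-120,15],[0.015,-0.36,0.042]],
  [[22,-160,20],[0.02,-0.48,0.056]],
  [[28,-200,25],[0.025,-0.6,0.07]],
  [[31.5,-239,29],[0.03,-0.698,0.082]],
  [[31.5,-239,29],[0.03,-0.698,0.082]],
  [[31.5,-239,29],[0.03,-0.698,0.082]],
  [[31.5,-239,29],[0.03,-0.698,0.082]],
])

```text
time: 7.5
tool_pos: [615.4, 123.5, 128.4]
tcp_rot: [-179.8, 39.2, -147.3]
ft_force: [-0.4, 0.4, -1.1]
finger_gap: 17.9
grip_force: 79.3
```

Request:
jog_arm([
  [[5,0,6],[0,0,0]],
  [[10,0,12],[0,0,0]],
  [[14.8,0,17.6],[0,0,0]],
  [[14.8,0,17.6],[0,0,0]],
  [[14.8,0,17.6],[0,0,0]],
])

```text
time: 8.0
tool_pos: [615.6, 127.5, 109.8]
tcp_rot: [-179.7, 38.8, -147.8]
ft_force: [0.0, -0.7, 0.0]
finger_gap: 18.0
grip_force: 79.3
```

```bash
python3 - <<'E'
from st import *
T=did(([31.5,-239,29],[.03,-.698,.082]),([14.8,0,17.6],[0,0,0]))
print(tipnow(T),tipnow(tool(r.sense())),r.sense()["ft_force"])
p,d,M=shot("hover"); cv2.imwrite("pics/hoverc.png",cv2.resize(p[0:200,200:440],None,fx=3,fy=3))
c,P=cam("wrist",M)
for q in [(10,60,22),(18,60,26),(-60,60,22),(-60,-60,22),(10,60,37)]: print(q,proj(pan(*q),c,P))
E
```

```text
cmd [616.6 116.7 101.8] meas [615.6 127.5 109.8] droterr [0.8  1.24 0.6 ] 8.0
[ 9.85 60.1  37.08] [ 4.8  70.3  46.93] [ 0.00201962 -0.73592208  0.04171712]
(10, 60, 22) [[297.01115129   2.28244818]]
(18, 60, 26) [[285.76960303  19.78760165]]
(-60, 60, 22) [[ 438.1417652  -180.35215095]]
(-60, -60, 22) [[ -334.71361435 -2080.63211617]]
(10, 60, 37) [[295.23641507  16.65826537]]
```

View pics/hoverc.png

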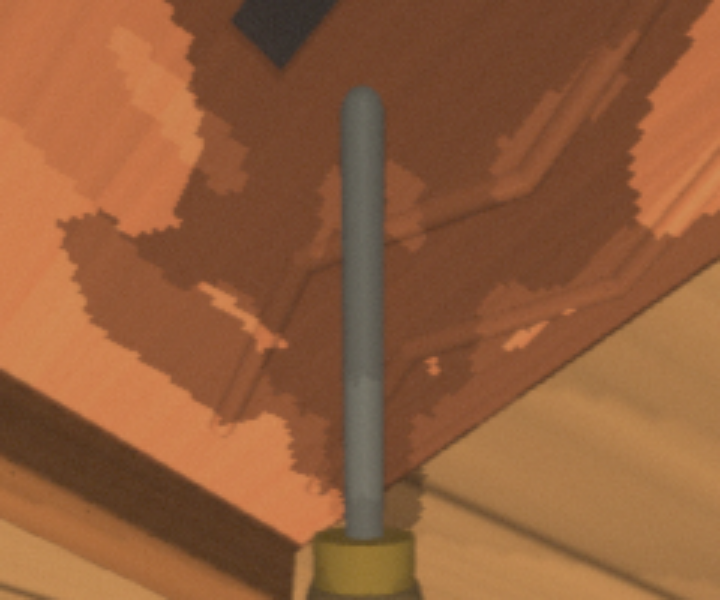

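The picture puts the tip at full-image pixel (321,30) and the near corner of the seam end at (294,23). The tip has not reached its target because the rows were truncated, so I'll re-base on the measured pose.

```bash
python3 - <<'E'
from st import *
M=np.load("hover.npz")["T"];c,P=cam("wrist",M)
for q in [(18,65.5,26),(18,54.5,26)]: print(q,proj(pan(*q),c,P))
np.save("cmd.npy",tool(r.sense()))
print(jog(load(),stroke(10,60,37)))
E
```

```text
(18, 65.5, 26) [[294.68661449  28.49239422]]
(18, 54.5, 26) [[276.42263047  10.66308076]]
([9.2, -9.4, 3.6], [-0.0144, -0.0208, -0.0102])
```

Request:
jog_arm([
  [[3,-3,1],[-0.005,-0.007,-0.003]],
  [[6,-6,2],[-0.01,-0.014,-0.007]],
  [[9.2,-9.4,3.6],[-0.0144,-0.0208,-0.0102]],
  [[9.2,-9.4,3.6],[-0.0144,-0.0208,-0.0102]],
  [[9.2,-9.4,3.6],[-0.0144,-0.0208,-0.0102]],
])

```text
time: 8.55
tool_pos: [616.4, 126.3, 110.2]
tcp_rot: [-179.7, 38.8, -147.9]
ft_force: [0.7, -0.8, -0.3]
finger_gap: 18.0
grip_force: 79.3
```

```bash
python3 - <<'E'
from st import *
T=did(([9.2,-9.4,3.6],[-.0144,-.0208,-.0102]))
print(tipnow(T),tipnow(tool(r.sense())),r.sense()["ft_force"])
p,d,M=shot("hover2"); cv2.imwrite("pics/hoverc2.png",cv2.resize(p[0:100,240:400],None,fx=5,fy=5,interpolation=cv2.INTER_CUBIC))
c,P=cam("wrist",M)
for q in [(18,65.5,26),(18,54.5,26),(0,65.5,26),(0,54.5,26)]: print(q,(proj(pan(*q),c,P)-[240,0])*5)
E
```

```text
cmd [616.7 116.6 101.7] meas [616.4 126.3 110.2] droterr [0.88 1.19 0.65] 8.55
[ 9.98 60.04 37.01] [ 5.81 69.42 47.34] [ 0.65577063 -0.84653945 -0.26697422]
(18, 65.5, 26) [[287.43419183 139.32494149]]
(18, 54.5, 26) [[196.74567469  50.32378174]]
(0, 65.5, 26) [[416.06026876 -16.67057008]]
(0, 54.5, 26) [[ 323.99900699 -121.79713457]]
```

View pics/hoverc2.png

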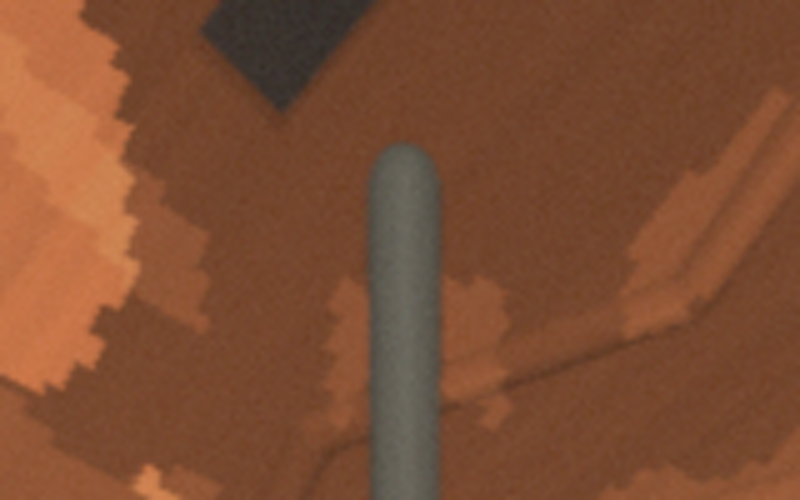

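```bash
python3 - <<'E'
from bench import r
s=r.sense();print(s["joint_pos"].round(2),s["qd"].round(2),s["joint_efforts"].round(1))
E
```

```text
[  -6.07   -9.03  123.84   37.49   38.97 -152.24] [ 0.03  0.03 -0.05 -0.04 -0.03  0.06] [ -0.  -39.2 -47.5   2.6  -2.2  -0. ]
```

```bash
cat > ik.py <<'E'
from st import *
def fk(q): return (R.from_euler('ZYZYZ',[q[0],q[1]+q[2],q[3],q[4],q[5]+90],degrees=True)).as_matrix()
def wrist(Rt,j1,j23):
    W=(R.from_euler('ZY',[j1,j23],degrees=True).inv()*R.from_matrix(Rt))
    a=W.as_euler('ZYZ',degrees=True); return a[0],a[1],(a[2]-90+180)%360-180
E
python3 - <<'E'
from ik import *
s=r.sense();q=s["joint_pos"];M=tool(s)
print(np.degrees(R.from_matrix(fk(q).T@M[:3,:3]).as_rotvec()), wrist(M[:3,:3],q[0],q[1]+q[2]))
for L in (100,150,200,250): # wrist centre guess -> j1
    w=M[:3,3]-L*M[:3,2]; print(L,np.degrees(np.arctan2(w[1],w[0])))
for yaw in (213,205,200,195,190,180):
  for s_ in (36,40,43):
    a=np.radians(yaw);h=np.array([np.cos(a),np.sin(a),0]);sl=np.radians(s_)
    T=pose([0,0,0],h*np.cos(sl)-[0,0,np.sin(sl)],-h*np.sin(sl)-[0,0,np.cos(sl)])
    print(yaw,s_,[np.round(wrist(T[:3,:3],j1,115),0).tolist() for j1 in (-15,-5,5)])
E
```

```text
Traceback (most recent call last):
  File "ik.py", line 2, in fk
    def fk(q): return (R.from_euler('ZYZYZ',[q[0],q[1]+q[2],q[3],q[4],q[5]+90],degrees=True)).as_matrix()
                       ~~~~~~~~~~~~^^^^^^^^^^^^^^^^^^^^^^^^^^^^^^^^^^^^^^^^^^^^^^^^^^^^^^^^^
  File "scipy/spatial/transform/_rotation.pyx", line 1413, in scipy.spatial.transform._rotation.Rotation.from_euler
ValueError: Expected axis specification to be a non-empty string of upto 3 characters, got ZYZYZ
```

```bash
sed -i "s/^def fk.*/def fk(q): return (R.from_euler('ZYZ',[q[0],q[1]+q[2],q[3]],degrees=True)*R.from_euler('YZ',[q[4],q[5]+90],degrees=True)).as_matrix()/" ik.py
python3 - <<'E'
from ik import *
s=r.sense();q=s["joint_pos"];M=tool(s)
print(np.degrees(R.from_matrix(fk(q).T@M[:3,:3]).as_rotvec()), wrist(M[:3,:3],q[0],q[1]+q[2]))
for L in (100,150,200,250,300): # wrist centre guess -> j1
    w=M[:3,3]-L*M[:3,2]; print(L,np.degrees(np.arctan2(w[1],w[0])))
for yaw in (213,205,200,195,190,180):
  for s_ in (36,40,43):
    a=np.radians(yaw);h=np.array([np.cos(a),np.sin(a),0]);sl=np.radians(s_)
    T=pose([0,0,0],h*np.cos(sl)-[0,0,np.sin(sl)],-h*np.sin(sl)-[0,0,np.cos(sl)])
    print(yaw,s_,[np.round(wrist(T[:3,:3],j1,115),0).tolist() for j1 in (-15,-5,5)])
E
```

```text
[-1.95055842e-14 -3.80042585e-15 -1.36270609e-14] (np.float64(37.48708648339764), np.float64(38.96664176469149), np.float64(-152.23553322902038))
100 9.431670391398065
150 8.182984027536731
200 6.794345368602958
250 5.242771313301249
300 3.5005297187865514
213 36 [[38.0, 46.0, -160.0], [34.0, 40.0, -149.0], [28.0, 36.0, -137.0]]
213 40 [[43.0, 44.0, -164.0], [39.0, 38.0, -154.0], [34.0, 33.0, -141.0]]
213 43 [[47.0, 44.0, -167.0], [44.0, 37.0, -157.0], [38.0, 31.0, -145.0]]
205 36 [[35.0, 41.0, -152.0], [30.0, 37.0, -140.0], [22.0, 33.0, -125.0]]
205 40 [[40.0, 40.0, -156.0], [35.0, 34.0, -144.0], [27.0, 29.0, -129.0]]
205 43 [[45.0, 39.0, -159.0], [40.0, 32.0, -148.0], [31.0, 27.0, -133.0]]
200 36 [[32.0, 39.0, -146.0], [26.0, 34.0, -133.0], [17.0, 31.0, -117.0]]
200 40 [[38.0, 37.0, -150.0], [31.0, 32.0, -137.0], [21.0, 28.0, -120.0]]
200 43 [[43.0, 35.0, -154.0], [36.0, 30.0, -141.0], [25.0, 25.0, -124.0]]
195 36 [[30.0, 37.0, -140.0], [22.0, 33.0, -125.0], [12.0, 30.0, -108.0]]
195 40 [[35.0, 34.0, -144.0], [27.0, 29.0, -129.0], [15.0, 26.0, -111.0]]
195 43 [[40.0, 32.0, -148.0], [31.0, 27.0, -133.0], [17.0, 23.0, -113.0]]
190 36 [[26.0, 34.0, -133.0], [17.0, 31.0, -117.0], [6.0, 29.0, -99.0]]
190 40 [[31.0, 32.0, -137.0], [21.0, 28.0, -120.0], [8.0, 25.0, -101.0]]
190 43 [[36.0, 30.0, -141.0], [25.0, 25.0, -124.0], [9.0, 22.0, -102.0]]
180 36 [[17.0, 31.0, -117.0], [6.0, 29.0, -99.0], [-6.0, 29.0, -81.0]]
180 40 [[21.0, 28.0, -120.0], [8.0, 25.0, -101.0], [-8.0, 25.0, -79.0]]
180 43 [[25.0, 25.0, -124.0], [9.0, 22.0, -102.0], [-9.0, 22.0, -78.0]]
```

```bash
sed -i 's|^H=(PX+PY)/2\*\*.5|H=(PX-PY)/2**.5|' st.py
python3 - <<'E'
from ik import *
A=stroke(10,60,75)
def j(T,L=365,l2=449,l3=540,h=177):
    w=T[:3,3]-L*T[:3,2];rr=np.hypot(w[0],w[1]);j1=np.degrees(np.arctan2(w[1],w[0])-np.arcsin(51/rr))
    x=np.sqrt(rr**2-51**2);z=w[2]-h;D=np.hypot(x,z);j3=180-np.degrees(np.arccos((l2**2+l3**2-D*D)/2/l2/l3))
    j2=np.degrees(np.arctan2(x,z)-np.arccos((l2**2+D*D-l3**2)/2/l2/D)); return np.round([j1,j2,j3,*wrist(T[:3,:3],j1,j2+j3)],1)
M=tool(r.sense());print("check",j(M))
for q in [(10,60,75),(10,60,25),(-60,60,25),(-60,-60,25)]: print(q,j(stroke(*q)))
mid=np.eye(4);d=R.from_matrix(M[:3,:3].T@A[:3,:3]).as_rotvec();mid[:3,:3]=M[:3,:3]@R.from_rotvec(d/2).as_matrix();mid[:3,3]=(M[:3,3]+A[:3,3])/2+[0,0,40]
tm=mid[:3,:3]@tipT+mid[:3,3];print("tip mid",tm,j(mid))
np.save("cmd.npy",M);print(jog(M,mid),jog(mid,A))
E
```

```text
check [  -6.1   -9.3  123.9   37.4   39.1 -152.1]
(10, 60, 75) [ 16.9   0.3 112.2 -44.   62.8   3.3]
(10, 60, 25) [ 16.9   3.3 115.  -46.3  58.7   8. ]
(-60, 60, 25) [ 21.3  -3.9 122.1 -45.7  61.5  11. ]
(-60, -60, 25) [  6.3 -13.1 130.1 -46.1  52.8  -1.1]
tip mid [519.98171572  79.80480857 101.06267542] [  9.4 -15.9 123.4 -23.4  37.6 -54. ]
([0.2, -48.4, -70.1], [0.4913, -0.0064, 0.6009]) ([14.5, -65.1, 21.3], [0.4913, -0.0064, 0.6009])
```

Request:
jog_arm([
  [[0,-5,-20],[0.05,0,0.06]],
  [[0,-10,-40],[0.1,0,0.12]],
  [[0,-20,-55],[0.16,0,0.2]],
  [[0,-30,-65],[0.24,0,0.3]],
  [[0,-40,-70],[0.33,0,0.4]],
  [[0,-48,-70],[0.41,0,0.5]],
  [[0,-48,-70],[0.49,-0.006,0.6]],
  [[0,-48,-70],[0.49,-0.006,0.6]],
  [[0,-48,-70],[0.49,-0.006,0.6]],
  [[0,-48,-70],[0.49,-0.006,0.6]],
])

```text
time: 9.6
tool_pos: [604.4, 63.7, 164.9]
tcp_rot: [-179.5, 39.4, 167.9]
ft_force: [0.3, -0.1, -1.7]
finger_gap: 18.1
grip_force: 79.3
```

Request:
jog_arm([
  [[3,-10,3],[0.08,0,0.1]],
  [[5,-20,6],[0.16,0,0.2]],
  [[8,-35,10],[0.25,0,0.3]],
  [[11,-50,15],[0.33,0,0.4]],
  [[14,-60,19],[0.41,0,0.5]],
  [[14.5,-65,21],[0.49,-0.006,0.6]],
  [[14.5,-65,21],[0.49,-0.006,0.6]],
  [[14.5,-65,21],[0.49,-0.006,0.6]],
  [[14.5,-65,21],[0.49,-0.006,0.6]],
  [[14.5,-65,21],[0.49,-0.006,0.6]],
])

```text
time: 10.6
tool_pos: [592.1, -1.5, 140.2]
tcp_rot: [180.0, 39.9, 123.2]
ft_force: [-0.5, 0.5, -0.2]
finger_gap: 17.8
grip_force: 79.3
```

```bash
python3 - <<'E'
from ik import *
T=did(([0,-48,-70],[.49,-.006,.6]),([14.5,-65,21],[.49,-.006,.6]))
print(tipnow(T),tipnow(tool(r.sense())),r.sense()["joint_pos"].round(1))
print(jog(T,stroke(10,60,36)))
E
```

```text
cmd [592.4  -1.5 139.9] meas [592.1  -1.5 140.2] droterr [-0.08  0.03 -0.07] 10.6
[ 9.57 60.46 75.33] [ 9.21 60.28 75.64] [ 16.9   1.8 110.5 -43.8  62.7   2.8]
([24.8, -0.3, 30.4], [0.0019, -0.0011, 0.0023])
```

Request:
jog_arm([
  [[5,0,6],[0,0,0]],
  [[10,0,12],[0,0,0]],
  [[15,0,18],[0,0,0]],
  [[20,0,24],[0,0,0]],
  [[24.8,-0.3,30.4],[0.002,-0.001,0.002]],
  [[24.8,-0.3,30.4],[0.002,-0.001,0.002]],
  [[24.8,-0.3,30.4],[0.002,-0.001,0.002]],
])

```text
time: 11.3
tool_pos: [592.2, -2.1, 100.3]
tcp_rot: [-179.9, 40.0, 123.0]
ft_force: [0.8, 0.8, -0.6]
finger_gap: 17.9
grip_force: 79.3
```

```bash
python3 - <<'E'
from st import *
T=did(([24.8,-.3,30.4],[.002,-.001,.002]))
print(tipnow(T),tipnow(tool(r.sense())),r.sense()["ft_force"])
p,d,M=shot("hover3"); cv2.imwrite("pics/hoverc3.png",cv2.resize(p[0:100,240:400],None,fx=5,fy=5,interpolation=cv2.INTER_CUBIC))
c,P=cam("wrist",M)
for q in [(18,65.5,26),(18,54.5,26),(0,65.5,26),(0,54.5,26),(10,60,36),(10,60,25)]: print(q,(proj(pan(*q),c,P)-[240,0])*5)
E
```

```text
cmd [592.4  -2.  100.7] meas [592.2  -2.1 100.3] droterr [ 0.03  0.01 -0.04] 11.3
[ 9.91 60.01 36.02] [ 9.7  59.9  35.58] [ 0.76840966  0.75859931 -0.6274039 ]
(18, 65.5, 26) [[487.4584854  165.30904392]]
(18, 54.5, 26) [[402.31348175 251.36208157]]
(0, 65.5, 26) [[342.64345327   3.73986509]]
(0, 54.5, 26) [[257.7872592  105.68236579]]
(10, 60, 36) [[381.38812541 201.70342067]]
(10, 60, 25) [[382.60740796 138.99369686]]
```

View pics/hoverc3.png

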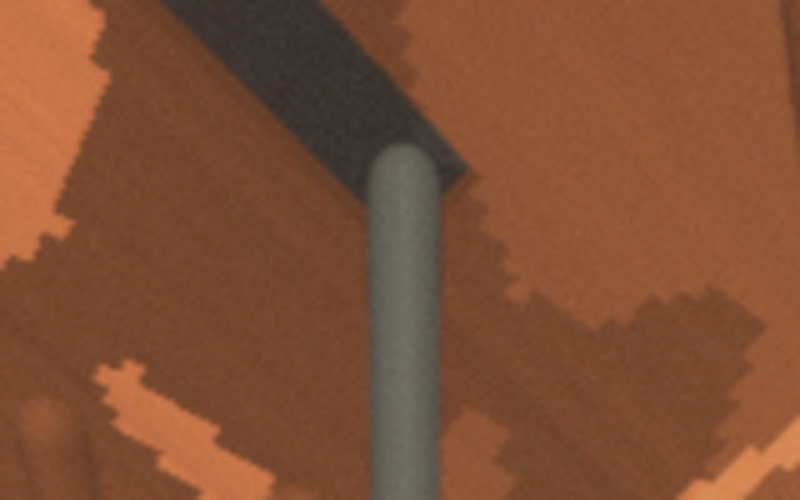

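The ball at crop pixel (404,180) overlaps the seam end; its corner is at (470,170) and its left edge runs (170,0)–(360,195). I'll work out the lateral offset numerically.

```bash
python3 - <<'E'
from st import *
z=np.load("hover3.npz");M=z["T"];c,P=cam("wrist",M);p=z["p"]
tw=M[:3,:3]@tipT+M[:3,3]
print(tipnow(M),(proj(tw,c,P)-[240,0])*5,(proj(pan(*tipnow(M)),c,P)-[240,0])*5, M[:3,3])
# seam edges from saturation/value along image rows
g=cv2.cvtColor(p,cv2.COLOR_BGR2HSV)[...,1]
pts=[]
for row in range(2,28,3):
    on=np.nonzero(g[row,250:335]<95)[0]+250
    if row<26: pts.append((row,on.min(),on.max()))
print(pts)
for row,a,b in pts[:8]:
    for Z in (22,26):
        w=ray([(a-.5,row),(b+.5,row)],c,P,Z)-O; print(row,Z,np.round(np.c_[w@PX,w@PY],1).tolist())
E
```

```text
[ 9.7  59.9  35.58] [[378.10972167 197.49942361]] [[378.1366156  197.48854929]] [592.23020261  -2.0805863  100.25349707]
[(2, np.int64(275), np.int64(305)), (5, np.int64(278), np.int64(307)), (8, np.int64(281), np.int64(310)), (11, np.int64(284), np.int64(312)), (14, np.int64(287), np.int64(315)), (17, np.int64(290), np.int64(318)), (20, np.int64(293), np.int64(321)), (23, np.int64(296), np.int64(323))]
2 22 [[-9.1, 53.6], [0.4, 63.0]]
2 26 [[-9.8, 55.1], [-0.6, 64.3]]
5 22 [[-7.5, 53.6], [1.7, 62.8]]
5 26 [[-8.2, 55.1], [0.7, 64.1]]
8 22 [[-5.9, 53.6], [3.4, 62.9]]
8 26 [[-6.6, 55.1], [2.4, 64.1]]
11 22 [[-4.2, 53.6], [4.9, 62.7]]
11 26 [[-5.0, 55.1], [3.8, 63.9]]
14 22 [[-2.5, 53.6], [6.6, 62.8]]
14 26 [[-3.4, 55.1], [5.5, 64.0]]
17 22 [[-0.8, 53.6], [8.4, 62.9]]
17 26 [[-1.7, 55.1], [7.2, 64.1]]
20 22 [[1.0, 53.7], [10.2, 62.9]]
20 26 [[-0.0, 55.1], [9.0, 64.2]]
23 22 [[2.7, 53.7], [11.8, 62.7]]
23 26 [[1.7, 55.2], [10.5, 63.9]]
```

```bash
python3 - <<'E'
from st import *
z=np.load("hover3.npz");M=z["T"];c,P=cam("wrist",M);C=c["tool_from_camera"]
print(tipT,proj(tipT,c,C),C.round(4).tolist(),c["cx"],c["fx"]);print((M[:3,:3].T@M[:3,:3]).round(4).tolist())
tw=M[:3,:3]@tipT+M[:3,3];print(proj(tw,c,P), np.linalg.inv(M)@np.r_[tw,1])
E
```

```text
[107.2  -0.7  -5.5] [[315.62194433  39.49988472]] [[-0.0005, -0.9569, -0.2903, 73.8353], [1.0, -0.0006, 0.0004, 1.6086], [-0.0006, -0.2903, 0.9569, -142.344], [0.0, 0.0, 0.0, 1.0]] 321.1855238059384 280.9700563895088
[[1.0, 0.0, -0.0], [0.0, 1.0, -0.0], [-0.0, -0.0, 1.0]]
[[315.62194433  39.49988472]] [107.2  -0.7  -5.5   1. ]
```

```bash
python3 - <<'E'
from st import *
t=np.array([r.camera_params("wrist")["tool_from_camera"] for _ in range(30)])[:,:3,3];print(t.mean(0),t.std(0),t[:3])
t=np.array([r.camera_params("top")["pose"] for _ in range(30)])[:,:3,3];print(t.mean(0),t.std(0))
E
python3 -c "
from bench import r
print(r.camera_params('wrist')['tool_from_camera'][:3,3])"
```

```text
[  73.83530722    1.60860149 -142.34399031] [1.42108547e-14 8.88178420e-16 5.68434189e-14] [[  73.83530722    1.60860149 -142.34399031]
 [  73.83530722    1.60860149 -142.34399031]
 [  73.83530722    1.60860149 -142.34399031]]
[ 445.66072455  -31.3814376  1120.71007199] [1.13686838e-13 1.77635684e-14 4.54747351e-13]
[  73.83530722    1.60860149 -142.34399031]
```

```bash
python3 - <<'E'
from st import *
z=np.load("hover3.npz");M=z["T"];c,P=cam("wrist",M);p=z["p"];C=c["tool_from_camera"]
hsv=cv2.cvtColor(p,cv2.COLOR_BGR2HSV)
for row in (40,44,50): print([int(x) for x in hsv[row,308:334,1]])
print("col317",[int(x) for x in hsv[22:44,320,2]],[int(x) for x in hsv[22:44,320,1]])
for r0 in (35.5,36.5):
    # tip: intersect ray with tool plane z=-5.5
    d=C[:3,:3]@np.array([(320.8-c["cx"])/c["fx"],(r0-c["cy"])/c["fy"],1]);t=(-5.5-C[2,3])/d[2];q=C[:3,3]+d*t
    w=M[:3,:3]@q+M[:3,3]-O;print("tip tool",q,"panel",w@PX,w@PY,w[2])
w=ray([(334,34)],c,P,26)-O;print("corner 18,65.5?",w@PX,w@PY)
print("tool axes in panel", np.round(np.c_[M[:3,:3].T@PX,M[:3,:3].T@PY],3))
E
```

```text
[155, 156, 150, 130, 84, 48, 41, 38, 36, 35, 37, 33, 32, 36, 38, 37, 34, 40, 44, 56, 129, 153, 156, 162, 159, 153]
[156, 161, 147, 156, 147, 103, 38, 40, 39, 30, 36, 38, 28, 30, 29, 28, 32, 32, 46, 60, 133, 157, 156, 153, 158, 154]
[149, 160, 160, 145, 147, 98, 53, 38, 38, 35, 32, 31, 28, 31, 33, 34, 38, 30, 39, 65, 126, 145, 151, 160, 159, 156]
col317 [58, 60, 60, 58, 58, 61, 69, 94, 100, 104, 103, 111, 112, 111, 108, 109, 110, 112, 111, 114, 114, 109] [48, 47, 60, 44, 48, 46, 41, 38, 36, 39, 35, 34, 32, 28, 33, 26, 32, 30, 32, 34, 29, 28]
tip tool [108.72335141   1.53615813  -5.5       ] panel 10.453672213247305 62.303159389791176 34.597070235700954
tip tool [108.34333805   1.53581384  -5.5       ] panel 10.65958739970891 62.097314544244824 34.84127733399842
corner 18,65.5? [17.17188235] [64.09889932]
tool axes in panel [[-0.543  0.541]
 [ 0.707  0.707]
 [ 0.454 -0.455]]
```

```bash
sed -i 's|^pan=|O=O-1.0*PX-2.6*PY\npan=|' st.py
python3 - <<'E'
from st import *
print(tipnow(load()),jog(load(),stroke(10,60,31)))
E
```

```text
[10.91 62.61 36.02] ([2.3, -2.5, 4.6], [-0.0001, -0.0001, 0.0003])
```

Request:
jog_arm([
  [[0.8,-0.8,1.5],[0,0,0]],
  [[1.6,-1.6,3],[0,0,0]],
  [[2.3,-2.5,4.6],[0,0,0]],
  [[2.3,-2.5,4.6],[0,0,0]],
  [[2.3,-2.5,4.6],[0,0,0]],
])

```text
time: 11.85
tool_pos: [590.9, -4.4, 95.7]
tcp_rot: [-180.0, 40.0, 123.0]
ft_force: [0.2, -1.1, -1.2]
finger_gap: 18.2
grip_force: 79.3
```

```bash
cat >> st.py <<'E'
def rel(name):  # tip and seam edges (panel coords) in one picture
    p,d,M=shot(name);c,P=cam("wrist",M);C=c["tool_from_camera"];hsv=cv2.cvtColor(p,cv2.COLOR_BGR2HSV)
    print("C",C[:3,3].round(2),"tip by tool",tipnow(M))
    d=C[:3,:3]@np.array([(320.8-c["cx"])/c["fx"],(36-c["cy"])/c["fy"],1]);q=C[:3,3]+d*(-5.5-C[2,3])/d[2]
    w=M[:3,:3]@q+M[:3,3]-O;tip=np.array([w@PX,w@PY,w[2]]);print("tip",tip.round(2))
    return p,hsv,c,P,tip
E
python3 - <<'E'
from st import *
T=did(([2.3,-2.5,4.6],[0,0,0]))
print(r.sense()["ft_force"])
p,hsv,c,P,tip=rel("hover4")
for row in range(1,27,4):
    on=np.nonzero((hsv[row,240:345,1]<95))[0]+240
    w=ray([(on.min()-.5,row),(on.max()+.5,row)],c,P,26)-O;print(row,on.min(),on.max(),np.round(np.c_[w@PX,w@PY],1).tolist())
cv2.imwrite("pics/h4.png",cv2.resize(p[0:100,240:400],None,fx=5,fy=5,interpolation=cv2.INTER_CUBIC))
E
```

```text
cmd [590.9  -4.4  95.7] meas [590.9  -4.4  95.7] droterr [ 0.  0. -0.] 11.85
[ 0.23873289 -1.13412536 -1.15534997]
C [  73.84    1.61 -142.34] tip by tool [ 9.92 59.98 30.97]
tip [10.77 62.28 30.11]
1 277 308 [[-10.0, 57.7], [-0.8, 66.9]]
5 280 311 [[-8.2, 57.5], [1.0, 66.7]]
9 285 315 [[-5.9, 57.8], [3.1, 66.8]]
13 289 318 [[-3.8, 57.8], [5.1, 66.7]]
17 292 321 [[-1.9, 57.5], [7.0, 66.5]]
21 296 325 [[0.3, 57.6], [9.3, 66.6]]
25 300 329 [[2.5, 57.6], [11.6, 66.7]]
```

View pics/h4.png

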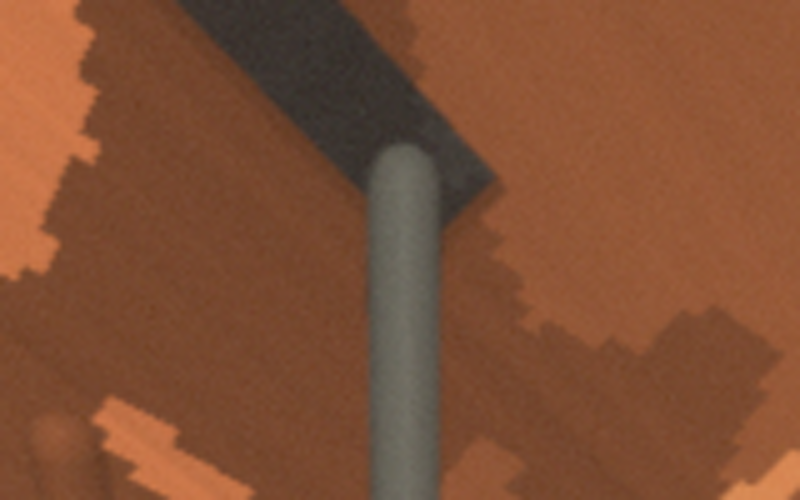

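The ball is centred across the channel: tip y 62.3 against centreline 62.15 in the same picture. Descending.

Request:
jog_arm([
  [[0.6,0,0.8],[0,0,0]],
  [[1.3,0,1.5],[0,0,0]],
  [[1.9,0,2.3],[0,0,0]],
  [[2.6,0,3.1],[0,0,0]],
  [[2.9,0,3.4],[0,0,0]],
  [[3.2,0,3.8],[0,0,0]],
  [[3.2,0,3.8],[0,0,0]],
  [[3.2,0,3.8],[0,0,0]],
])

```text
time: 12.7
tool_pos: [591.0, -4.3, 90.7]
tcp_rot: [-180.0, 40.0, 123.0]
ft_force: [1.1, 0.5, -0.3]
finger_gap: 18.0
grip_force: 79.3
```

Request:
jog_arm([
  [[0.2,0,0.2],[0,0,0]],
  [[0.3,0,0.4],[0,0,0]],
  [[0.3,0,0.4],[0,0,0]],
  [[0.3,0,0.4],[0,0,0]],
])

```text
time: 13.1
tool_pos: [591.0, -4.4, 90.3]
tcp_rot: [-180.0, 40.0, 123.0]
ft_force: [-0.6, -1.0, -0.4]
finger_gap: 17.7
grip_force: 79.3
```

Request:
jog_arm([
  [[0.3,0,0.4],[0,0,0]],
  [[0.3,0,0.4],[0,0,0]],
  [[0.3,0,0.4],[0,0,0]],
])

```text
time: 13.4
tool_pos: [591.2, -4.4, 90.0]
tcp_rot: [-180.0, 40.0, 123.0]
ft_force: [0.2, -1.1, 1.7]
finger_gap: 17.9
grip_force: 79.4
```

Request:
jog_arm([
  [[0.3,0,0.4],[0,0,0]],
  [[0.3,0,0.4],[0,0,0]],
  [[0.3,0,0.4],[0,0,0]],
])

```text
time: 13.7
tool_pos: [591.3, -4.5, 89.6]
tcp_rot: [180.0, 40.0, 123.0]
ft_force: [1.1, -1.6, 3.3]
finger_gap: 18.4
grip_force: 79.5
```

Contact on the seam floor: 3 N at a nominal tip height of 24.6. Starting the stroke along −x at 25 mm/s.

Request:
jog_arm([
  [[1.35,-1.77,-1.14],[0,0,0]],
  [[2.7,-3.54,-2.27],[0,0,0]],
  [[4.06,-5.3,-3.41],[0,0,0]],
  [[5.42,-7.07,-4.54],[0,0,0]],
  [[6.77,-8.84,-5.68],[0,0,0]],
  [[8.13,-10.6,-6.82],[0,0,0]],
  [[9.48,-12.4,-7.95],[0,0,0]],
  [[10.8,-14.1,-9.1],[0,0,0]],
  [[12.2,-15.9,-10.2],[0,0,0]],
  [[13.5,-17.7,-11.36],[0,0,0]],
])

```text
time: 14.7
tool_pos: [566.7, 0.9, 89.6]
tcp_rot: [180.0, 40.0, 123.0]
ft_force: [4.0, -1.3, 3.9]
finger_gap: 17.8
grip_force: 79.6
```

```bash
python3 - <<'E'
from st import *
T=did(([3.2,0,3.8],),([.3,0,.4],),([.3,0,.4],),([.3,0,.4],),([13.5,-17.7,-11.36],))
print(r.sense()["ft_force"],tipnow(T))
p,hsv,c,P,tip=rel("s1")
for row in range(1,24,4):
    on=np.nonzero((hsv[row,240:345,1]<95))[0]+240
    w=ray([(on.min()-.5,row),(on.max()+.5,row)],c,P,26)-O;print(row,on.min(),on.max(),np.round(np.c_[w@PX,w@PY],1).tolist())
E
```

```text
cmd [566.5   0.7  89.3] meas [566.7   0.9  89.6] droterr [-0.04 -0.02  0.01] 14.7
[ 3.99768894 -1.33177034  3.92635405] [-14.95  59.9   24.58]
C [  73.84    1.61 -142.34] tip by tool [-14.83  60.09  24.89]
tip [-13.97  62.39  24.03]
1 269 301 [[-38.0, 57.9], [-29.0, 66.9]]
5 273 304 [[-36.0, 57.9], [-27.2, 66.7]]
9 277 308 [[-34.1, 57.9], [-25.2, 66.8]]
13 280 312 [[-32.4, 57.6], [-23.1, 66.9]]
17 284 316 [[-30.4, 57.6], [-21.0, 67.0]]
21 289 319 [[-28.0, 57.9], [-19.1, 66.8]]
```

Request:
jog_arm([
  [[1.35,-1.77,-1.14],[0,0,0]],
  [[2.7,-3.54,-2.27],[0,0,0]],
  [[4.06,-5.3,-3.41],[0,0,0]],
  [[5.42,-7.07,-4.54],[0,0,0]],
  [[6.77,-8.84,-5.68],[0,0,0]],
  [[8.13,-10.6,-6.82],[0,0,0]],
  [[9.48,-12.4,-7.95],[0,0,0]],
  [[10.8,-14.1,-9.1],[0,0,0]],
  [[12.2,-15.9,-10.2],[0,0,0]],
  [[13.5,-17.7,-11.36],[0,0,0]],
])

```text
time: 15.75
tool_pos: [542.2, 6.0, 89.6]
tcp_rot: [180.0, 40.0, 123.0]
ft_force: [4.5, -1.9, 4.7]
finger_gap: 18.5
grip_force: 79.6
```

```bash
python3 - <<'E'
from st import *
T=did(([13.5,-17.7,-11.36],))
print(r.sense()["ft_force"],tipnow(T))
p,hsv,c,P,tip=rel("s2")
for row in range(1,24,4):
    on=np.nonzero((hsv[row,200:345,1]<95))[0]+200
    w=ray([(on.min()-.5,row),(on.max()+.5,row)],c,P,26)-O;print(row,on.min(),on.max(),np.round(np.c_[w@PX,w@PY],1).tolist())
cv2.imwrite("pics/s2.png",cv2.resize(p[0:150,200:400],None,fx=4,fy=4,interpolation=cv2.INTER_CUBIC))
E
```

```text
cmd [542.1   5.9  89.3] meas [542.2   6.   89.6] droterr [-0.03 -0.02  0.01] 15.75
[ 4.51109779 -1.88189606  4.68877882] [-39.94  59.86  24.61]
C [  73.84    1.61 -142.34] tip by tool [-39.78  59.99  24.89]
tip [-38.92  62.29  24.03]
1 264 302 [[-64.3, 56.4], [-53.6, 67.1]]
5 261 305 [[-64.3, 54.5], [-51.9, 66.9]]
9 258 308 [[-64.3, 52.5], [-50.2, 66.7]]
13 255 312 [[-64.4, 50.5], [-48.1, 66.8]]
17 252 316 [[-64.4, 48.4], [-45.9, 66.9]]
21 249 320 [[-64.5, 46.3], [-43.8, 67.0]]
```

View pics/s2.png

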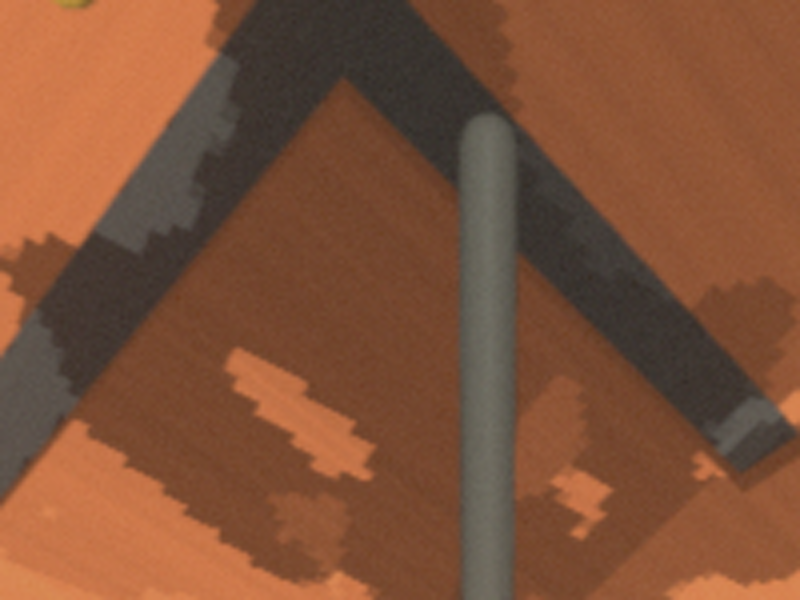

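The tip is centred in the short leg at crop pixel (488,140), with the corner ahead. About 21 mm to the corner, then along −y.

Request:
jog_arm([
  [[1.35,-1.77,-1.14],[0,0,0]],
  [[2.7,-3.54,-2.27],[0,0,0]],
  [[4.06,-5.3,-3.41],[0,0,0]],
  [[5.42,-7.07,-4.54],[0,0,0]],
  [[6.77,-8.84,-5.68],[0,0,0]],
  [[8.13,-10.6,-6.82],[0,0,0]],
  [[9.48,-12.4,-7.95],[0,0,0]],
  [[10.8,-14.1,-9.1],[0,0,0]],
  [[11.5,-15,-9.64],[0,0,0]],
  [[11.5,-15,-9.64],[0,0,0]],
])

```text
time: 16.8
tool_pos: [521.0, 10.3, 89.2]
tcp_rot: [-180.0, 40.0, 123.0]
ft_force: [1.9, -1.7, 4.4]
finger_gap: 18.0
grip_force: 79.7
```

Request:
jog_arm([
  [[-1.35,-1.77,1.14],[0,0,0]],
  [[-2.7,-3.54,2.27],[0,0,0]],
  [[-4.06,-5.3,3.41],[0,0,0]],
  [[-5.42,-7.07,4.54],[0,0,0]],
  [[-6.77,-8.84,5.68],[0,0,0]],
  [[-8.13,-10.6,6.82],[0,0,0]],
  [[-9.48,-12.4,7.95],[0,0,0]],
  [[-10.8,-14.1,9.1],[0,0,0]],
])

```text
time: 17.6
tool_pos: [517.0, -9.5, 89.1]
tcp_rot: [-179.9, 40.0, 123.0]
ft_force: [-0.8, 1.9, 3.3]
finger_gap: 18.0
grip_force: 79.8
```

```bash
python3 - <<'E'
from st import *
T=did(([11.5,-15,-9.64],),([-10.8,-14.1,9.1],))
print(r.sense()["ft_force"],tipnow(T))
p,hsv,c,P,tip=rel("s3")
for row in (33,45,60,80,100):
    on=np.nonzero((hsv[row,150:312,1]<95))[0]+150
    w=ray([(on.min()-.5,row),(on.max()+.5,row)],c,P,26)-O;print(row,on.min(),on.max(),np.round(np.c_[w@PX,w@PY],1).tolist())
E
```

```text
cmd [517.2  -9.2  89.3] meas [517.   -9.5  89.1] droterr [ 0.02  0.   -0.01] 17.6
[-0.81269135  1.91933405  3.28759831] [-61.14  39.91  24.59]
C [  73.84    1.61 -142.35] tip by tool [-61.31  39.56  24.42]
tip [-60.45  41.86  23.56]Traceback (most recent call last):
  File "<stdin>", line 7, in <module>
    return umr_minimum(a, axis, None, out, keepdims, initial, where)
ValueError: zero-size array to reduction operation minimum which has no identity
```

```bash
python3 - <<'E'
from st import *
z=np.load("s3.npz");M=z["T"];c,P=cam("wrist",M);p=z["p"]
hsv=cv2.cvtColor(p,cv2.COLOR_BGR2HSV)
for row in (20,45,60,80):
    print(row,[int(x) for x in hsv[row,200:344:4,1]])
    on=np.nonzero((hsv[row,120:345,1]<100))[0]+120
    on=on[on<311]
    if len(on):
        w=ray([(on.min()-.5,row),(on.max()+.5,row)],c,P,26)-O;print(row,on.min(),on.max(),np.round(np.c_[w@PX,w@PY],1).tolist())
E
```

```text
20 [166, 164, 165, 163, 165, 163, 166, 160, 165, 163, 164, 161, 163, 161, 158, 160, 161, 157, 155, 162, 166, 155, 165, 157, 155, 153, 152, 153, 157, 149, 157, 144, 24, 41, 37, 42]
45 [161, 163, 164, 162, 161, 162, 162, 162, 162, 163, 163, 166, 161, 161, 155, 158, 163, 158, 154, 162, 157, 156, 159, 160, 152, 161, 53, 58, 61, 34, 24, 32, 33, 79, 152, 153]
45 303 310 [[-64.3, 34.5], [-61.8, 36.9]]
60 [162, 164, 163, 158, 164, 164, 158, 164, 165, 164, 162, 163, 158, 155, 150, 161, 151, 157, 162, 159, 150, 159, 124, 45, 43, 56, 50, 59, 48, 40, 30, 33, 82, 159, 155, 158]
60 289 310 [[-64.3, 25.0], [-57.3, 32.1]]
80 [161, 163, 154, 151, 159, 166, 151, 152, 155, 155, 151, 157, 156, 157, 162, 162, 164, 148, 46, 53, 54, 53, 57, 58, 60, 156, 151, 152, 158, 32, 31, 31, 92, 151, 162, 149]
80 271 297 [[-64.2, 11.3], [-55.0, 20.5]]
```

Request:
jog_arm([
  [[-1.35,-1.77,1.14],[0,0,0]],
  [[-2.7,-3.54,2.27],[0,0,0]],
  [[-4.06,-5.3,3.41],[0,0,0]],
  [[-5.42,-7.07,4.54],[0,0,0]],
  [[-6.77,-8.84,5.68],[0,0,0]],
  [[-8.13,-10.6,6.82],[0,0,0]],
  [[-9.48,-12.4,7.95],[0,0,0]],
  [[-10.8,-14.1,9.1],[0,0,0]],
  [[-12.2,-15.9,10.2],[0,0,0]],
  [[-13.6,-17.6,11.4],[0,0,0]],
])

```text
time: 18.65
tool_pos: [512.0, -33.8, 89.3]
tcp_rot: [-180.0, 40.0, 123.0]
ft_force: [0.1, 2.2, 2.8]
finger_gap: 18.3
grip_force: 79.8
```

Request:
jog_arm([
  [[-1.35,-1.77,1.14],[0,0,0]],
  [[-2.7,-3.54,2.27],[0,0,0]],
  [[-4.06,-5.3,3.41],[0,0,0]],
  [[-5.42,-7.07,4.54],[0,0,0]],
  [[-6.77,-8.84,5.68],[0,0,0]],
  [[-8.13,-10.6,6.82],[0,0,0]],
  [[-9.48,-12.4,7.95],[0,0,0]],
  [[-10.8,-14.1,9.1],[0,0,0]],
  [[-12.2,-15.9,10.2],[0,0,0]],
  [[-13.6,-17.6,11.4],[0,0,0]],
])

```text
time: 19.65
tool_pos: [506.9, -58.3, 89.3]
tcp_rot: [-180.0, 40.0, 123.0]
ft_force: [0.5, 2.0, 2.0]
finger_gap: 17.9
grip_force: 79.8
```

```bash
python3 - <<'E'
from st import *
T=did(([-13.6,-17.6,11.4],),([-13.6,-17.6,11.4],))
print(r.sense()["ft_force"],tipnow(T))
p,hsv,c,P,tip=rel("s4")
for row in (70,80,95):
    on=np.nonzero((hsv[row,120:311,1]<100))[0]+120
    w=ray([(on.min()-.5,row),(on.max()+.5,row)],c,P,26)-O;print(row,on.min(),on.max(),np.round(np.c_[w@PX,w@PY],1).tolist())
E
```

```text
cmd [507.  -58.2  89.3] meas [506.9 -58.3  89.3] droterr [ 0.    0.   -0.01] 19.65
[0.48570119 1.96082525 1.95659994] [-60.93 -10.08  24.61]
C [  73.84    1.61 -142.34] tip by tool [-60.97 -10.26  24.59]
tip [-60.12  -7.95  23.73]
70 278 305 [[-64.5, -32.2], [-55.3, -22.9]]
80 269 295 [[-64.5, -39.3], [-55.3, -30.1]]
95 256 280 [[-64.2, -50.7], [-55.2, -41.8]]
```

Request:
jog_arm([
  [[-1.34,-1.77,1.15],[0,0,0]],
  [[-2.68,-3.54,2.3],[0,0,0]],
  [[-4.03,-5.3,3.45],[0,0,0]],
  [[-5.37,-7.07,4.6],[0,0,0]],
  [[-6.71,-8.84,5.76],[0,0,0]],
  [[-8.06,-10.6,6.9],[0,0,0]],
  [[-9.4,-12.4,8.06],[0,0,0]],
  [[-10.7,-14.1,9.22],[0,0,0]],
  [[-12.08,-15.9,10.35],[0,0,0]],
  [[-13.42,-17.7,11.5],[0,0,0]],
])

```text
time: 20.7
tool_pos: [501.7, -82.8, 89.1]
tcp_rot: [-180.0, 40.0, 123.0]
ft_force: [0.5, 2.1, 3.3]
finger_gap: 18.0
grip_force: 79.8
```

Request:
jog_arm([
  [[-1.34,-1.77,1.15],[0,0,0]],
  [[-2.68,-3.54,2.3],[0,0,0]],
  [[-4.03,-5.3,3.45],[0,0,0]],
  [[-5.37,-7.07,4.6],[0,0,0]],
  [[-6.71,-8.84,5.76],[0,0,0]],
  [[-8.06,-10.6,6.9],[0,0,0]],
  [[-9.4,-12.4,8.06],[0,0,0]],
  [[-10.7,-14.1,9.22],[0,0,0]],
  [[-12.08,-15.9,10.35],[0,0,0]],
  [[-13.42,-17.7,11.5],[0,0,0]],
])

```text
time: 21.7
tool_pos: [496.5, -107.2, 88.9]
tcp_rot: [-180.0, 40.0, 123.0]
ft_force: [0.2, 2.9, 2.6]
finger_gap: 17.9
grip_force: 79.9
```

Request:
jog_arm([
  [[0,0,0],[0,0,0]],
  [[0,0,0],[0,0,0]],
  [[0,0,0],[0,0,0]],
  [[0,0,0],[0,0,0]],
  [[0,0,0],[0,0,0]],
])

```text
time: 22.2
tool_pos: [496.6, -107.4, 89.2]
tcp_rot: [-179.9, 40.0, 123.0]
ft_force: [0.0, -2.8, 5.7]
finger_gap: 17.9
grip_force: 79.7
```

```bash
python3 - <<'E'
from st import *
T=did(([-13.42,-17.7,11.5],),([-13.42,-17.7,11.5],))
print(r.sense()["ft_force"],tipnow(T))
p,hsv,c,P,tip=rel("s5")
for row in (45,50,55,60):
    on=np.nonzero((hsv[row,120:311,1]<100))[0]+120
    if len(on):w=ray([(on.min()-.5,row),(on.max()+.5,row)],c,P,26)-O;print(row,on.min(),on.max(),np.round(np.c_[w@PX,w@PY],1).tolist())
E
```

```text
cmd [ 496.5 -107.1   88.9] meas [ 496.6 -107.4   89.2] droterr [ 0.03 -0.05 -0.02] 22.2
[ 0.02181491 -2.79656741  5.71304696] [-60.96 -60.1   24.25]
C [  73.84    1.61 -142.34] tip by tool [-60.83 -60.48  24.49]
tip [-59.98 -58.18  23.63]
45 306 310 [[-62.8, -64.7], [-61.3, -63.2]]
```

```bash
cat > tr.py <<'E'
from ik import *
ya=np.radians(-10);FX=np.array([np.cos(ya),np.sin(ya),0]);FY=np.array([-FX[1],FX[0],0]);F=np.array([520.5,-354,0])
fel=lambda x,y,z:F+x*FX+y*FY+[0,0,z]
def lay(x,y,z): return pose(fel(x,y,z),-FX,[0,0,-1])
E
python3 - <<'E'
from tr import *
T=load();up=apply(T,[-51,0,-61]);A=lay(18,0,110)
d=R.from_matrix(up[:3,:3].T@A[:3,:3]).as_rotvec();mid=np.eye(4);mid[:3,:3]=up[:3,:3]@R.from_rotvec(d/2).as_matrix();mid[:3,3]=(up[:3,3]+A[:3,3])/2+[0,0,20]
print(up[:3,3],jog(up,mid),jog(mid,A),mid[:3,3],A[:3,3], mid[:3,:3]@tipT+mid[:3,3])
E
```

```text
[ 496.44472245 -106.94978175  168.44588872] ([-83.2, -50.5, 81.8], [-0.1432, 0.3288, -0.3932]) ([-62.2, -88.9, 82.1], [-0.1432, 0.3288, -0.3932]) [ 517.335631   -232.03772447  159.22294436] [ 538.22653955 -357.1256672   110.        ] [ 430.11623932 -177.8859888   127.87095497]
```

Request:
jog_arm([
  [[-1.3,0,-1.5],[0,0,0]],
  [[-3.2,0,-3.8],[0,0,0]],
  [[-6.4,0,-7.7],[0,0,0]],
  [[-13,0,-15.5],[0,0,0]],
  [[-25,0,-30],[0,0,0]],
  [[-38,0,-45],[0,0,0]],
  [[-51,0,-61],[0,0,0]],
  [[-51,0,-61],[0,0,0]],
  [[-51,0,-61],[0,0,0]],
])

```text
time: 23.15
tool_pos: [496.8, -106.7, 169.0]
tcp_rot: [179.9, 40.0, 122.9]
ft_force: [-1.0, 1.0, -0.2]
finger_gap: 17.7
grip_force: 79.3
```

Request:
jog_arm([
  [[-10,-6,10],[-0.018,0.041,-0.049]],
  [[-21,-13,20],[-0.036,0.082,-0.098]],
  [[-31,-19,31],[-0.054,0.123,-0.147]],
  [[-42,-25,41],[-0.072,0.164,-0.197]],
  [[-52,-32,51],[-0.09,0.206,-0.246]],
  [[-62,-38,61],[-0.107,0.247,-0.295]],
  [[-73,-44,72],[-0.125,0.288,-0.344]],
  [[-83,-50.5,82],[-0.143,0.329,-0.393]],
  [[-83,-50.5,82],[-0.143,0.329,-0.393]],
  [[-83,-50.5,82],[-0.143,0.329,-0.393]],
])

```text
time: 24.15
tool_pos: [516.3, -232.0, 157.2]
tcp_rot: [-175.5, 19.8, 147.8]
ft_force: [0.6, 0.7, -0.6]
finger_gap: 18.0
grip_force: 79.3
```

Request:
jog_arm([
  [[-8,-11,10],[-0.018,0.041,-0.049]],
  [[-16,-22,20],[-0.036,0.082,-0.098]],
  [[-23,-33,31],[-0.054,0.123,-0.147]],
  [[-31,-44,41],[-0.072,0.164,-0.197]],
  [[-39,-56,51],[-0.09,0.206,-0.246]],
  [[-47,-67,62],[-0.107,0.247,-0.295]],
  [[-54,-78,72],[-0.125,0.288,-0.344]],
  [[-62,-89,82],[-0.143,0.329,-0.393]],
  [[-62,-89,82],[-0.143,0.329,-0.393]],
  [[-62,-89,82],[-0.143,0.329,-0.393]],
])

```text
time: 25.15
tool_pos: [537.7, -355.7, 108.4]
tcp_rot: [180.0, -0.1, 169.9]
ft_force: [-0.1, 1.4, 0.1]
finger_gap: 18.2
grip_force: 79.3
```

```bash
python3 - <<'E'
from tr import *
T=did(([-51,0,-61],),([-83,-50.5,82],[-.143,.329,-.393]),([-62,-89,82],[-.143,.329,-.393]))
print(jog(T,lay(18,0,110)),r.sense()["joint_pos"].round(0))
p,d,M=shot("lay1");c,P=cam("wrist",M);C=c["tool_from_camera"];print(C[:3,3])
for q in [(-115,32.5,28),(-115,-32.5,28),(115,32.5,28),(-107.5,28,8),(-107.5,-28,8)]: print(q,proj(fel(*q),c,P))
E
```

```text
cmd [ 538.  -357.1  109.8] meas [ 537.7 -355.7  108.4] droterr [-0.03  0.1   0.06] 25.15
([-0.2, -0.0, -0.2], [-0.0001, -0.0004, -0.0006]) [ -38.   19.   85.   -0.   76. -118.]
[  72.74007916    0.7514923  -142.66460461]
(-115, 32.5, 28) [[363.98494887  31.22169302]]
(-115, -32.5, 28) [[270.99001544  31.35109003]]
(115, 32.5, 28) [[353.55873223 310.60457739]]
(-107.5, 28, 8) [[353.96659034  50.09659003]]
(-107.5, -28, 8) [[281.69195793  50.20174186]]
```

View pics/lay1.png

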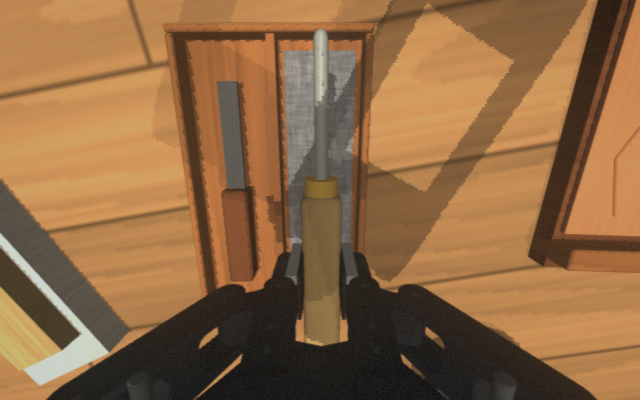

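The tip (col 321) lines up with the felt, whose near edge spans cols 284–355. The file blade points the same way. Lowering.

Request:
jog_arm([
  [[0,0,20],[0,0,0]],
  [[0,0,38],[0,0,0]],
  [[0,0,54],[0,0,0]],
  [[0,0,68],[0,0,0]],
  [[0,0,78],[0,0,0]],
  [[0,0,85],[0,0,0]],
  [[0,0,90],[0,0,0]],
  [[0,0,93],[0,0,0]],
  [[0,0,93],[0,0,0]],
  [[0,0,93],[0,0,0]],
])

```text
time: 26.2
tool_pos: [538.3, -357.3, 17.3]
tcp_rot: [-180.0, 0.0, 170.0]
ft_force: [-0.5, -0.3, -0.2]
finger_gap: 17.8
grip_force: 79.3
```

Request:
jog_arm([
  [[0,0,0.7],[0,0,0]],
  [[0,0,1.4],[0,0,0]],
  [[0,0,2],[0,0,0]],
  [[0,0,2],[0,0,0]],
  [[0,0,2],[0,0,0]],
])

```text
time: 26.7
tool_pos: [537.9, -357.0, 14.8]
tcp_rot: [-180.0, -0.0, 170.0]
ft_force: [0.3, -0.7, -0.4]
finger_gap: 18.0
grip_force: 79.3
```

Request:
jog_arm([
  [[0,0,0.3],[0,0,0]],
  [[0,0,0.7],[0,0,0]],
  [[0,0,1],[0,0,0]],
  [[0,0,1],[0,0,0]],
  [[0,0,1],[0,0,0]],
])

```text
time: 27.2
tool_pos: [538.0, -357.0, 13.8]
tcp_rot: [-180.0, -0.0, 170.0]
ft_force: [-0.2, -0.1, -0.8]
finger_gap: 18.0
grip_force: 79.3
```

Request:
jog_arm([
  [[0,0,0.3],[0,0,0]],
  [[0,0,0.6],[0,0,0]],
  [[0,0,0.8],[0,0,0]],
  [[0,0,0.8],[0,0,0]],
])

```text
time: 27.6
tool_pos: [537.9, -357.0, 12.9]
tcp_rot: [-180.0, -0.0, 170.0]
ft_force: [1.1, -0.3, -0.5]
finger_gap: 18.0
grip_force: 79.3
```

Request:
jog_arm([
  [[0,0,0.2],[0,0,0]],
  [[0,0,0.5],[0,0,0]],
  [[0,0,0.5],[0,0,0]],
  [[0,0,0.5],[0,0,0]],
])

```text
time: 28.0
tool_pos: [538.0, -357.1, 12.7]
tcp_rot: [-180.0, -0.0, 170.0]
ft_force: [-1.5, 0.6, 1.2]
finger_gap: 17.9
grip_force: 79.7
```

Now touching the felt, about 1–2 N. One more 0.3 mm, then open partly and rise.

Request:
jog_arm([
  [[0,0,0.2],[0,0,0]],
  [[0,0,0.3],[0,0,0]],
  [[0,0,0.3],[0,0,0]],
])

```text
time: 28.3
tool_pos: [538.0, -357.1, 12.7]
tcp_rot: [-180.0, -0.0, 170.0]
ft_force: [-3.2, 0.9, 6.1]
finger_gap: 17.7
grip_force: 80.1
```

Request:
jog_arm([
  [[0,0,0],[0,0,0]],
  [[0,0,0],[0,0,0]],
  [[0,0,0],[0,0,0]],
  [[0,0,0],[0,0,0]],
  [[0,0,0],[0,0,0]],
  [[0,0,0],[0,0,0]],
], grip=28, force=20)

```text
time: 28.9
tool_pos: [538.0, -357.0, 12.2]
tcp_rot: [-180.0, -0.0, 170.0]
ft_force: [0.0, 0.2, -1.0]
finger_gap: 28.0
grip_force: 0.0
```

Request:
jog_arm([
  [[0,0,-2],[0,0,0]],
  [[0,0,-5],[0,0,0]],
  [[0,0,-10],[0,0,0]],
  [[0,0,-20],[0,0,0]],
  [[0,0,-40],[0,0,0]],
  [[0,0,-70],[0,0,0]],
  [[0,0,-110],[0,0,0]],
  [[0,0,-130],[0,0,0]],
  [[0,0,-130],[0,0,0]],
])

```text
time: 29.8
tool_pos: [540.6, -359.0, 148.6]
tcp_rot: [-179.7, 0.4, 170.0]
ft_force: [-0.0, -1.1, -0.2]
finger_gap: 27.9
grip_force: 0.0
```

```bash
python3 - <<'E'
from tr import *
s=r.sense();print(s["finger_gap"],s["grip_force"],s["ft_force"])
p,d,M=shot("fin");c,P=cam("wrist",M)
for q in [(30-120,0,18),(30+50,0,28),(30-50,0,28),(-107.5,28,8),(-107.5,-28,8)]: print(q,proj(fel(*q),c,P))
E
```

```text
27.899006292342612 0.0 [-0.00428154 -1.05230209 -0.19971633]
(-90, 0, 18) [[322.15013372  74.21219701]]
(80, 0, 28) [[322.05972032 252.67935908]]
(-20, 0, 28) [[322.10852525 155.18013338]]
(-107.5, 28, 8) [[353.19776706  54.59683226]]
(-107.5, -28, 8) [[291.14670281  54.67352213]]
```

View pics/fin.png

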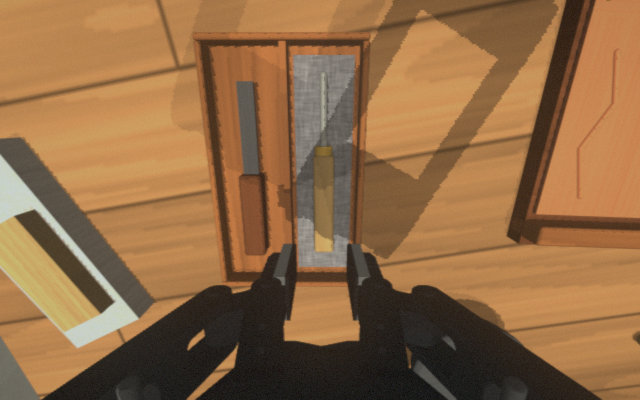

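The burnisher lies flat in the middle of the felt: tip at (323,72), handle end at (323,252), matching the predictions. The gripper is clear.

```bash
python3 -c "
from bench import r
print(r.hand_in())"
```

```text
the job is handed in; nothing more can be done
None
```

I ran the burnisher's ball tip along the whole seam at about 2.5 cm/s with light force (about 6 N at most measured), slanted 40° rather than 35° to clear the channel edges, then laid it flat on the felt with its tip towards the robot and let go; I handed the job in at about 30 s, and no verdict was shown.

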